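# Put the stacked lids back on the laundry jars

## Robot

A 6-joint arm with a two-finger parallel gripper is mounted at the origin on the work surface. World frame = base frame: x ahead of the robot, y to its left, z up, the work surface at z = 0. Lengths are in mm, angles in degrees, forces in N, time in s.
With the tool pointing down it reaches from about 275 to 1000 mm from the base axis. Payload 8.4 kg.
Tool frame: the origin (TCP) lies between the finger pads; the fingertips stand 25 mm ahead of it and the grasp point (between the pads) lies 6 mm ahead of it; z points along the fingers, x is the direction in which the jaws open and shut, and the axes are right-handed (so a half turn about z gives the same grasp; the last joint's range is limited). The gripper opens to 85 mm and grips with 20 to 120 N. Pads are 22 mm wide; open, the fingers measure 114 mm over their backs; the gripper's body (76 mm by 85 mm) begins 54 mm behind the grasp point. The pads swing forward as they close: fully open they stand 13 mm farther back than shut.
Start: joints at [-64.137, 20.225, 93.587, -0, 66.188, -0.138], TCP at [273.989, -561.745, 224.381] pointing down, gripper open.
Joint ranges: [-150.9, 150.9], [-52.94, 120.26], [3.33, 152.33], [-74.26, 254.26], [0, 154.13], [-172.89, 172.89]. Speed limits (degrees/s): [127.2, 127.2, 159.86, 180, 180, 180].

## Interface

Orientations are given as a 3x3 rotation matrix whose columns are the frame's x, y, z axes.
In Python, from station import manip gives the robot as it stands.
- The arm moves only by the tool move_arm, never from a script. Its argument "increments" is a list of rows, each a list of 7 numbers: the opening, from -1 (shut) to 1 (fully open), then the shift along the tool's x, y, z in cm, then the turn, a rotation vector about the tool's x, y, z in rad. A call has 1 to 5 rows; each row is the pose to reach, as a shift and turn from the pose measured when the call began, along the tool's axes at that moment; what a row does not reach only later rows make up. A row lasts 1/12 s, in which the tool goes at most 41.7 mm and 7.16 degrees, less where a joint would pass 70% of its speed; a pose out of reach is approached as far as the arm can. A call with a gripper value outside its range is refused whole. The fingers move at their own pace and stop on an object; the grip force is fixed at half the most. Time passes only in rows, so rows that repeat a pose let the fingers close. It gives the time, the measured TCP pose, the force and the opening at its end, in the units of the state.
- manip.state(): the state, without advancing time (a new reading comes with each control period).
- manip.camera(name): name is "scene" or "side" or "wrist"; returns a dict with "pixels" (420x560x3 uint8, red, green, blue), "fx", "fy", "cx", "cy" (pixels), "origin" and "rotation" of the camera in the world. Camera axes: x right, y down, z forward; pixel columns grow to the right and rows downward; lengths in mm; the calibration is good to about 2 mm. A picture is of the moment at which its call begins. There is no depth.
- manip.hand_in(): hands the job in, once; it reports no verdict.
The state is a dict: "time": time; "joint_positions": joint angles; "qd": joint speeds; "effort": joint torques, N m; "position": TCP position; "eef_rot": TCP orientation; "contact_force": force on the tool from outside, world axes, zero at the start; "torque": the same for the moment, N m; "finger_gap": finger opening in mm.
Only numpy, scipy, OpenCV 4.12 (cv2) and the standard library are available. Lean on these libraries where they do the work, as an engineer would, in place of code of your own. Each camera call takes 0.05 s, during which the arm holds its last target.

## Task

The four laundry jars have been refilled and their lids left in one stack. Working from the top of the stack down, put each lid on the jar of its own colour, plug down in the mouth and disc flat on the rim, and let it go before you take the next. Leave the jars, the bottle and the soap dish standing where they are.

Things in the scene. Friction and masses are not known exactly. Their poses are not given: they have to be found in the camera images.
- lid_red: red plastic lid, at the start top of the stack: a flat round disc 40 mm across and 14 mm thick, with a centred plug below it, 8 mm tall and 21 mm across (tapering to 16 mm at its foot). 22 mm tall in all. Origin: centre of the plug underside, z up; the disc spans z = 8 to 22 mm. Round, so yaw does not matter; grip it across the disc.
- lid_yellow: yellow plastic lid, at the start second from the top: a flat round disc 49 mm across and 14 mm thick, with a centred plug below it, 8 mm tall and 30 mm across (tapering to 25 mm at its foot). 22 mm tall in all. Origin: centre of the plug underside, z up; the disc spans z = 8 to 22 mm. Round, so yaw does not matter; grip it across the disc.
- lid_green: green plastic lid, at the start third from the top: a flat round disc 58 mm across and 14 mm thick, with a centred plug below it, 8 mm tall and 39 mm across (tapering to 34 mm at its foot). 22 mm tall in all. Origin: centre of the plug underside, z up; the disc spans z = 8 to 22 mm. Round, so yaw does not matter; grip it across the disc.
- lid_blue: blue plastic lid, at the start bottom of the stack, standing on a dark trivet 8 mm thick: a flat round disc 67 mm across and 14 mm thick, with a centred plug below it, 8 mm tall and 48 mm across (tapering to 43 mm at its foot). 22 mm tall in all. Origin: centre of the plug underside, z up; the disc spans z = 8 to 22 mm. Round, so yaw does not matter; grip it across the disc.
- jar_red: loose white jar with a red shoulder and neck, 58 mm tall to its rim. Body 50 mm across, neck 38 mm across outside with a round mouth 28 mm wide, filled to about 11 mm below the rim. Origin: centre of its underside, z up. The red lid's plug drops into the mouth with about 3.5 mm of play all round and its disc then lies on the rim (lid origin 50 mm above jar origin).
- jar_yellow: loose white jar with a yellow shoulder and neck, 66 mm tall to its rim. Body 59 mm across, neck 47 mm across outside with a round mouth 37 mm wide, filled to about 11 mm below the rim. Origin: centre of its underside, z up. The yellow lid's plug drops into the mouth with about 3.5 mm of play all round and its disc then lies on the rim (lid origin 58 mm above jar origin).
- jar_green: loose white jar with a green shoulder and neck, 72 mm tall to its rim. Body 68 mm across, neck 56 mm across outside with a round mouth 46 mm wide, filled to about 11 mm below the rim. Origin: centre of its underside, z up. The green lid's plug drops into the mouth with about 3.5 mm of play all round and its disc then lies on the rim (lid origin 64 mm above jar origin).
- jar_blue: loose white jar with a blue shoulder and neck, 78 mm tall to its rim. Body 77 mm across, neck 65 mm across outside with a round mouth 55 mm wide, filled to about 11 mm below the rim. Origin: centre of its underside, z up. The blue lid's plug drops into the mouth with about 3.5 mm of play all round and its disc then lies on the rim (lid origin 70 mm above jar origin).
- bottle: bystander: upright white bottle with a pale blue-grey label and grey cap, 64 mm across, 140 mm tall; origin at the centre of its underside
- soap_dish: bystander: white ceramic dish 95 x 70 x 12 mm with a cream bar of soap on it, 32 mm tall in all; origin at the centre of its underside
Things that resemble listed ones, but are neither listed nor needed, are in the scene too. Of the things shaped like the lid_red, the red one is meant.

How it is judged (in metres and radians):
On the way, in this order (a step that is already met when the one before it is completed fails the run):
1. the red lid is seated on the red jar and let go (horizontal distance between lid_red and jar_red below 0.007 m and z of lid_red in the frame of jar_red between 0.046 and 0.053 m and angle between lid_red's own z axis and vertical below 0.1 rad and contact force between the fingers and lid_red below 0.1 N), for 0.2 s.
2. the yellow lid is seated on the yellow jar and let go (horizontal distance between lid_yellow and jar_yellow below 0.007 m and z of lid_yellow in the frame of jar_yellow between 0.054 and 0.061 m and angle between lid_yellow's own z axis and vertical below 0.1 rad and contact force between the fingers and lid_yellow below 0.1 N), for 0.2 s.
3. the green lid is seated on the green jar and let go (horizontal distance between lid_green and jar_green below 0.007 m and z of lid_green in the frame of jar_green between 0.06 and 0.067 m and angle between lid_green's own z axis and vertical below 0.1 rad and contact force between the fingers and lid_green below 0.1 N), for 0.2 s.
4. the blue lid is seated on the blue jar and let go (horizontal distance between lid_blue and jar_blue below 0.007 m and z of lid_blue in the frame of jar_blue between 0.066 and 0.073 m and angle between lid_blue's own z axis and vertical below 0.1 rad and contact force between the fingers and lid_blue below 0.1 N), for 0.2 s.
At the end, for the whole second after the job is handed in: Each lid lies on the jar of its own colour, centred within 7 mm, fully down (disc within 3 mm of the rim) and level within 0.1 rad, released; all four jars upright and everything at rest (horizontal distance between lid_red and jar_red below 0.007 m and z of lid_red in the frame of jar_red between 0.046 and 0.053 m and angle between each of lid_red, jar_red, lid_yellow, jar_yellow, lid_green, jar_green, lid_blue, jar_blue's own z axis and vertical below 0.1 rad and linear speed of each of lid_red, jar_red, lid_yellow, jar_yellow, lid_green, jar_green, lid_blue, jar_blue below 0.02 m/s and horizontal distance between lid_yellow and jar_yellow below 0.007 m and z of lid_yellow in the frame of jar_yellow between 0.054 and 0.061 m and horizontal distance between lid_green and jar_green below 0.007 m and z of lid_green in the frame of jar_green between 0.06 and 0.067 m and horizontal distance between lid_blue and jar_blue below 0.007 m and z of lid_blue in the frame of jar_blue between 0.066 and 0.073 m); the robot touches nothing.
It fails at once if a jar is pushed more than 30 mm or tipped (distance of any of jar_red, jar_yellow, jar_green, jar_blue from where it was at the start of the episode above 0.03 m or angle between any of jar_red, jar_yellow, jar_green, jar_blue's own z axis and vertical above 0.35 rad).
It fails at once if the bottle or the soap dish is pushed more than 30 mm or tipped (distance of any of bottle, soap_dish from where it was at the start of the episode above 0.03 m or angle between any of bottle, soap_dish's own z axis and vertical above 0.35 rad).
It also fails if it takes over 115 s, if anything falls off the work surface, if the arm or the gripper's body presses on something with over 40 N, if the wrist force passes 120 N, or if a joint passes its speed limit or range.

## Working session

There is one attempt and no reset: what is moved stays moved. The work goes in short steps, Python scripts to look and compute and a tool call to move; the robot and the scene stay as the last step left them, time stands still between calls to the robot, and variables do not carry over. Pictures are saved under pics/ and viewed, and the job is handed in when it is done.

Besides the shell and the picture viewer there is one more tool, called after ">>>" as name([rows], argument=value, ...), one row to a line, values as JSON. move_arm: Moves the arm, as the interface text tells. Its arguments: {"type":"object","properties":{"increments":{"type":"array"}},"required":["increments"]}

```bash
ls; mkdir -p pics; python3 - <<'E'
from station import manip
import cv2,json
s=manip.state(); print({k:s[k] for k in ("time","position","eef_rot","contact_force","finger_gap")})
for n in ("scene","side","wrist"):
    c=manip.camera(n); cv2.imwrite(f"pics/{n}0.png",c["pixels"][:,:,::-1]); print(n,c["fx"],c["fy"],c["cx"],c["cy"],c["origin"],c["rotation"])
E
```

```text
pics
{'time': 0.0, 'position': array([ 273.78682319, -561.28920752,  223.64873771]), 'eef_rot': array([[ 4.38391199e-01, -8.98784067e-01, -5.97631383e-04],
       [-8.98783136e-01, -4.38391605e-01,  1.29441919e-03],
       [-1.42539993e-03, -3.03209727e-05, -9.99998984e-01]]), 'contact_force': array([ 0.35035904, -0.41438735, -0.2508001 ]), 'finger_gap': 85.60280132640729}
scene 405.08902656297374 405.08902656297374 282.3165114610923 208.63071405852008 [1013.82247795 -252.27195657  942.99644169] [[ 0.41914771  0.78113139 -0.46276231]
 [ 0.90780241 -0.35243459  0.22734259]
 [ 0.01449099 -0.51538687 -0.8568351 ]]
side 463.8074790988854 463.8074790988854 277.65995024785474 217.90890134558433 [ 228.09846889 -960.3617283   789.24237558] [[ 0.94022096 -0.2149899   0.26412853]
 [-0.34014203 -0.5541576   0.75974519]
 [-0.01696871 -0.80416957 -0.59415769]]
wrist 359.08393637069685 359.08393637069685 277.4234651307372 209.28080866796998 [ 345.87490311 -525.74345275  374.10234373] [[ 0.43903249 -0.85334332 -0.28116835]
 [-0.89847017 -0.41744993 -0.13596654]
 [-0.00134757  0.31231511 -0.94997761]]
```

View pics/scene0.png

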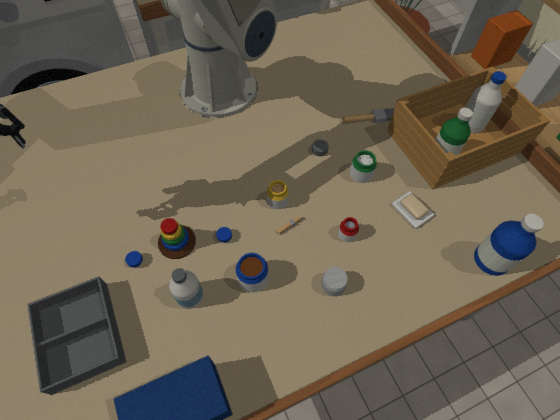

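View pics/side0.png

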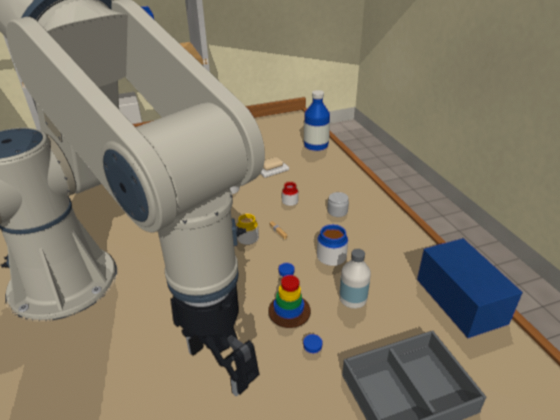

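View pics/wrist0.png

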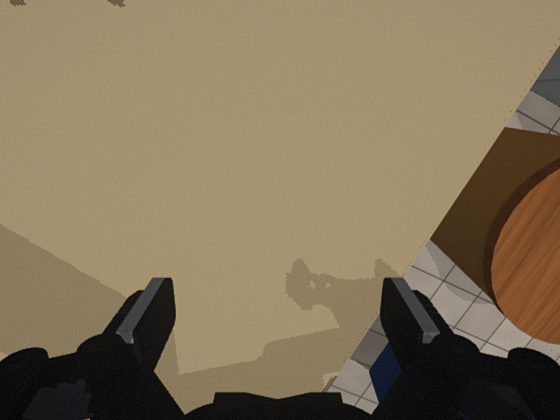

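The scene view shows the stack on a dark trivet at (177,235). The jars are red (349,228), yellow (278,192), green (364,165) and blue (252,270). Two loose blue discs at (134,259) and (224,235) look like decoys. The side view shows the same stack at (290,295). I'll enlarge crops of these.

```bash
cat > h.py <<'E'
import numpy as np, cv2
from station import manip
def cam(n): 
    c=manip.camera(n); c["bgr"]=np.ascontiguousarray(c["pixels"][:,:,::-1]); return c
def ray(c,u,v):
    d=np.array([(u-c["cx"])/c["fx"],(v-c["cy"])/c["fy"],1.0]); d=c["rotation"]@d
    return np.array(c["origin"],float), d/np.linalg.norm(d)
def onz(c,u,v,z):
    o,d=ray(c,u,v); return o+d*(z-o[2])/d[2]
def proj(c,p):
    q=np.asarray(c["rotation"]).T@(np.asarray(p,float)-c["origin"]); return np.array([c["fx"]*q[0]/q[2]+c["cx"],c["fy"]*q[1]/q[2]+c["cy"]])
def tri(c1,p1,c2,p2):
    o1,d1=ray(c1,*p1);o2,d2=ray(c2,*p2)
    A=np.stack([d1,-d2],1); t=np.linalg.lstsq(A,o2-o1,rcond=None)[0]
    a=o1+d1*t[0]; b=o2+d2*t[1]; return (a+b)/2, np.linalg.norm(a-b)
def crop(c,x0,y0,w,h,k,fn):
    cv2.imwrite(fn,cv2.resize(c["bgr"][y0:y0+h,x0:x0+w],None,fx=k,fy=k,interpolation=cv2.INTER_CUBIC))
def hues(c):
    h=cv2.cvtColor(c["bgr"],cv2.COLOR_BGR2HSV).astype(int); return h[...,0],h[...,1],h[...,2]
def masks(c,smin=140,vmin=50):
    h,s,v=hues(c); ok=(s>smin)&(v>vmin)
    return dict(red=ok&((h<6)|(h>172)),yellow=ok&(h>22)&(h<34),green=ok&(h>45)&(h<85),blue=ok&(h>105)&(h<130))
def blobs(m,amin=20):
    n,l,st,ce=cv2.connectedComponentsWithStats(m.astype(np.uint8),connectivity=8)
    return [(i,st[i],ce[i]) for i in range(1,n) if st[i][4]>=amin],l
E
python3 - <<'E'
from h import *
s=cam("scene"); d=cam("side")
for nm,c in (("scene",s),("side",d)):
    for k,m in masks(c).items():
        b,l=blobs(m,25); print(nm,k,[(tuple(int(x) for x in st),tuple(ce.round(1))) for i,st,ce in b])
crop(s,110,130,280,180,2.8,"pics/s_crop0.png")
crop(d,220,150,150,210,2.8,"pics/d_crop0.png")
E
```

```text
scene red [((340, 217, 19, 19, 215), (np.float64(349.0), np.float64(226.9))), ((160, 218, 17, 17, 211), (np.float64(168.6), np.float64(225.7)))]
scene yellow [((267, 180, 22, 21, 192), (np.float64(277.4), np.float64(191.4))), ((161, 223, 21, 17, 96), (np.float64(173.8), np.float64(233.7)))]
scene green [((440, 118, 30, 27, 569), (np.float64(454.5), np.float64(131.0))), ((353, 151, 23, 21, 214), (np.float64(363.8), np.float64(162.8))), ((162, 226, 23, 19, 100), (np.float64(175.5), np.float64(238.2)))]
scene blue [((491, 72, 15, 12, 138), (np.float64(498.1), np.float64(77.4))), ((491, 221, 45, 39, 1289), (np.float64(512.4), np.float64(240.6))), ((216, 227, 16, 15, 180), (np.float64(223.7), np.float64(234.2))), ((162, 228, 27, 23, 155), (np.float64(177.5), np.float64(243.2))), ((474, 249, 30, 26, 147), (np.float64(484.2), np.float64(265.6))), ((126, 251, 16, 16, 197), (np.float64(133.5), np.float64(258.8))), ((236, 253, 32, 31, 395), (np.float64(251.5), np.float64(270.4))), ((114, 357, 114, 63, 4630), (np.float64(175.8), np.float64(396.0)))]
side red [((283, 182, 15, 13, 143), (np.float
[... 167 characters left out ...]
4(222.2))), ((278, 286, 23, 16, 196), (np.float64(288.7), np.float64(294.8)))]
side green [((276, 294, 26, 15, 187), (np.float64(287.9), np.float64(302.9)))]
side blue [((143, 7, 10, 10, 36), (np.float64(148.1), np.float64(10.5))), ((305, 100, 24, 26, 469), (np.float64(316.8), np.float64(113.8))), ((305, 143, 23, 7, 96), (np.float64(315.8), np.float64(146.4))), ((318, 225, 29, 23, 342), (np.float64(332.4), np.float64(237.8))), ((418, 239, 104, 98, 6183), (np.float64(467.9), np.float64(287.0))), ((279, 263, 15, 13, 150), (np.float64(285.9), np.float64(269.2))), ((274, 300, 30, 18, 233), (np.float64(288.4), np.float64(311.0))), ((304, 335, 18, 18, 261), (np.float64(312.4), np.float64(343.3)))]
```

View pics/s_crop0.png

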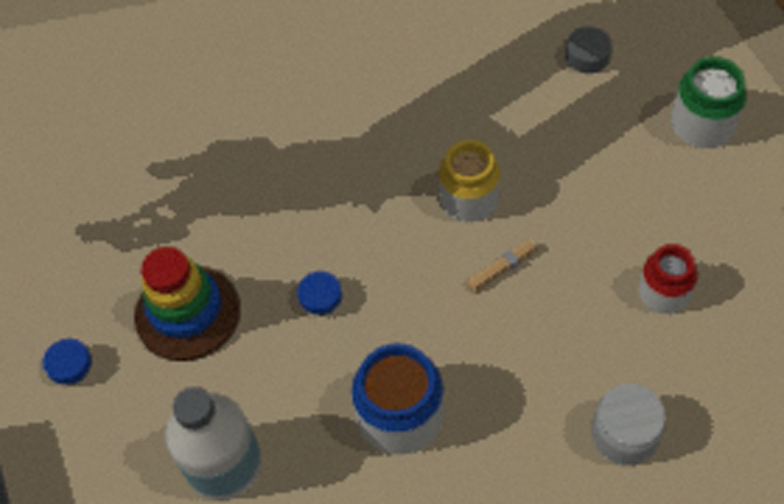

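View pics/d_crop0.png

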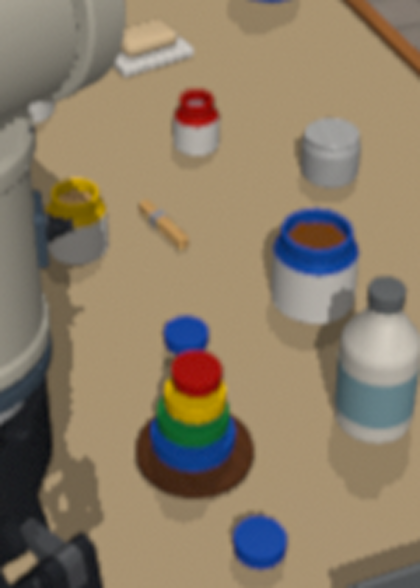

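```bash
python3 - <<'E'
from h import *
s=cam("scene"); d=cam("side")
P=dict(redlid=((168.6,225.7),(289.7,282.7)),redjar=((349,226.9),(289.8,188.5)),bluejar=((251.5,270.4),(332.4,237.8)),yeljar=((277.4,191.4),(247,222.2)),
 blueA=((223.7,234.2),(285.9,269.2)),blueB=((133.5,258.8),(312.4,343.3)))
for k,(a,b) in P.items():
    p,e=tri(s,a,d,b); print(k,p.round(1),round(e,1))
print("greenjar z60",onz(s,363.8,162.8,60).round(1))
print("soap",onz(s,413,208,15).round(1),"bottle cap",onz(s,179,275,140).round(1),"bottle side tri",tri(s,(179,275),d,(358,256)))
print("trivet",onz(s,177,241,8).round(1),"reds at 89",onz(s,168.6,225.7,89).round(1),onz(d,289.7,282.7,89).round(1))
print("grey jar",onz(s,335,275,30).round(1),"dark lid",onz(s,320,147,15).round(1), "pencil",onz(s,290,226,5).round(1))
E
```

```text
redlid [ 484.1 -293.3   89.1] 0.1
redjar [644.5 119.4  41.4] 2.4
bluejar [ 655.6 -151.5   54.1] 4.4
yeljar [475.5  -3.4  48.3] 3.0
blueA [ 519.7 -175.3   14.2] 0.4
blueB [ 491.9 -402.6   13.6] 0.0
greenjar z60 [495.7 247.   60. ]
soap [655.5 315.4  15. ] bottle cap [ 638.5 -304.9  140. ] bottle side tri (array([ 634.7098038 , -306.65444494,  129.23763895]), np.float64(3.1196210392103554))
trivet [ 485.7 -290.5    8. ] reds at 89 [ 484.1 -293.2   89. ] [ 484.2 -293.2   89. ]
grey jar [741.4  27.3  30. ] dark lid [365.8 184.1  15. ] pencil [564.1  -7.3   5. ]
```

Candidates shaped like lid_red are the red disc on top of the stack at scene (169,226), and the loose blue 40 mm discs at (134,259) and (224,235). The red one is meant. Both views put it at z = 89, which is its expected mid-height of 89, at (484,-293). The crop confirmed this. I'll move above the stack next, with the jaws turned along world y.

>>> move_arm([
  [1, -1.5, -3.1, -0.2, 0, 0, 0.09],
  [1, -3.0, -6.1, -0.4, 0, 0, 0.18],
  [1, -4.5, -9.2, -0.6, 0, 0, 0.27],
  [1, -6.0, -12.2, -0.8, 0, 0, 0.36],
  [1, -7.5, -15.3, -1.0, 0, 0, 0.454],
])

```text
time: 0.77
position: [379.2, -425.9, 234.4]
eef_rot: [[-0.005, -1.0, -0.0], [-1.0, 0.005, 0.0], [-0.0, 0.0, -1.0]]
contact_force: [0.7, -0.6, -0.6]
finger_gap: 85.6
```

>>> move_arm([
  [1, -3.3, -2.6, 0, 0, 0, 0],
  [1, -6.7, -5.2, 0, 0, 0, 0],
  [1, -10.0, -7.8, 0, 0, 0, 0.003],
  [1, -13.3, -10.4, 0, 0, 0, 0.005],
  [1, -13.3, -10.4, 0, 0, 0, 0.005],
])

```text
time: 1.18
position: [487.3, -288.7, 234.6]
eef_rot: [[-0.007, -1.0, 0.002], [-1.0, 0.007, 0.002], [-0.002, -0.002, -1.0]]
contact_force: [-0.1, 1.0, -0.6]
finger_gap: 85.3
```

```bash
sleep 1; python3 - <<'E'
from h import *
s=manip.state(); print(s["time"],s["position"].round(1),s["eef_rot"].round(4).tolist())
w=cam("wrist"); cv2.imwrite("pics/wrist1.png",w["bgr"])
p,R=s["position"],s["eef_rot"]
print("cam in tool",(R.T@(w["origin"]-p)).round(2),(R.T@w["rotation"]).round(4).tolist())
for k,m in masks(w).items():
    b,l=blobs(m,60); print(k,[(tuple(int(x) for x in st),tuple(ce.round(1))) for i,st,ce in b])
print("pred red",proj(w,(484.1,-293.2,89)))
E
```

```text
1.1833 [ 487.3 -288.7  234.6] [[-0.0068, -1.0, 0.0018], [-1.0, 0.0068, 0.0018], [-0.0018, -0.0018, -1.0]]
cam in tool [  -0.48  -80.14 -150.38] [[1.0, 0.0009, -0.0003], [-0.0007, 0.9499, 0.3125], [0.0006, -0.3125, 0.9499]]
red [((260, 171, 46, 47, 1723), (np.float64(282.3), np.float64(194.1)))]
yellow [((271, 164, 39, 35, 202), (np.float64(293.7), np.float64(173.4))), ((0, 172, 19, 49, 549), (np.float64(7.7), np.float64(197.1)))]
green [((252, 155, 59, 42, 321), (np.float64(281.1), np.float64(167.1)))]
blue [((62, 0, 88, 32, 1583), (np.float64(110.5), np.float64(14.8))), ((145, 122, 42, 40, 1274), (np.float64(165.4), np.float64(141.1))), ((249, 147, 65, 48, 580), (np.float64(279.2), np.float64(160.4))), ((367, 148, 41, 39, 1190), (np.float64(386.9), np.float64(166.9)))]
pred red [283.74086656 194.00033988]
```

View pics/wrist1.png

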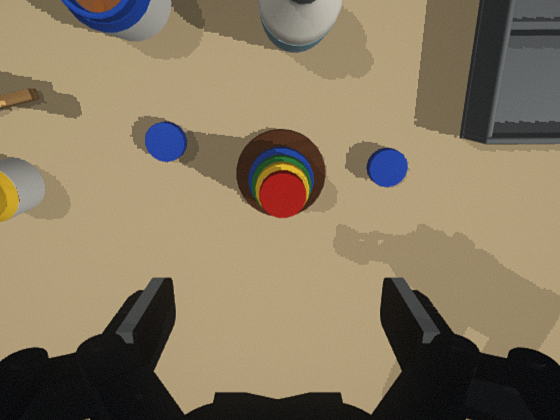

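The wrist view shows the stack with the red lid at (282,194), within 1.5 px of the prediction from the other two cameras. The blue jar is at the top left and the yellow jar at the left edge. Next I'll survey the jars from two hover points.

>>> move_arm([
  [1, -3.7, -1.3, 0, 0, 0, 0.002],
  [1, -7.5, -2.7, 0, 0, 0, 0.005],
  [1, -11.2, -4.0, 0, 0, 0, 0.007],
  [1, -15.0, -5.4, 0, 0, 0, 0.007],
  [1, -18.7, -6.7, 0, 0, 0, 0.007],
])

```text
time: 1.65
position: [554.3, -103.1, 234.8]
eef_rot: [[-0.014, -1.0, 0.001], [-1.0, 0.014, 0.0], [-0.0, -0.001, -1.0]]
contact_force: [0.7, -0.6, -1.0]
finger_gap: 85.5
```

>>> move_arm([
  [1, -2.0, -0.8, 0, 0, 0, 0],
  [1, -2.0, -0.8, 0, 0, 0, 0],
  [1, -2.0, -0.8, 0, 0, 0, 0],
])

```text
time: 1.9
position: [562.5, -83.2, 234.8]
eef_rot: [[-0.012, -1.0, 0.001], [-1.0, 0.012, -0.0], [0.0, -0.001, -1.0]]
contact_force: [-0.0, -0.4, 0.0]
finger_gap: 85.1
```

```bash
sleep 1; python3 - <<'E'
from h import *
s=manip.state(); print(s["time"],s["position"].round(1),s["eef_rot"].round(4).tolist())
w=cam("wrist"); cv2.imwrite("pics/wrist2.png",w["bgr"])
import pickle; pickle.dump(w,open("w2.pkl","wb"))
E
```

```text
1.9 [562.5 -83.2 234.8] [[-0.012, -0.9999, 0.0006], [-0.9999, 0.012, -0.0002], [0.0002, -0.0006, -1.0]]
```

View pics/wrist2.png

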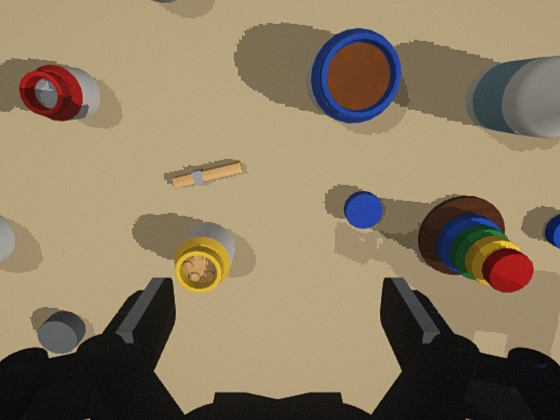

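```bash
python3 - <<'E'
from h import *
import pickle
w=pickle.load(open("w2.pkl","rb"))
a=cv2.resize(w["bgr"][20:130,300:420],None,fx=3.3,fy=3.3,interpolation=cv2.INTER_CUBIC)
b=cv2.resize(w["bgr"][210:320,140:260],None,fx=3.3,fy=3.3,interpolation=cv2.INTER_CUBIC)
cv2.imwrite("pics/c2.png",np.hstack([a,b]))
E
```

```text
(no output)
```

View pics/c2.png

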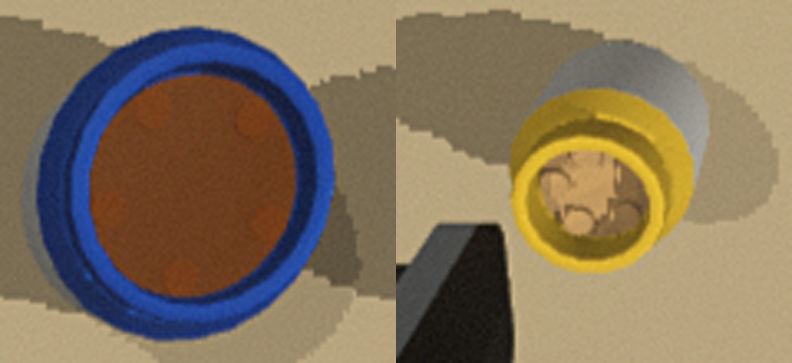

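>>> move_arm([
  [1, -4.0, 0, 0, 0, 0, -0.004],
  [1, -8.0, 0, 0, 0, 0, -0.008],
  [1, -12.0, 0, 0, 0, 0, -0.012],
  [1, -16.0, 0, 0, 0, 0, -0.012],
  [1, -20.0, 0, 0, 0, 0, -0.012],
])

```text
time: 2.37
position: [564.8, 115.4, 234.8]
eef_rot: [[-0.004, -1.0, 0.001], [-1.0, 0.004, -0.001], [0.001, -0.001, -1.0]]
contact_force: [1.0, -0.9, 0.2]
finger_gap: 85.3
```

>>> move_arm([
  [1, -3.5, 0, 0, 0, 0, 0],
  [1, -6.0, 0, 0, 0, 0, 0],
  [1, -6.0, 0, 0, 0, 0, 0],
  [1, -6.0, 0, 0, 0, 0, 0],
])

```text
time: 2.7
position: [565.2, 174.6, 234.6]
eef_rot: [[-0.003, -1.0, 0.0], [-1.0, 0.003, -0.001], [0.001, -0.0, -1.0]]
contact_force: [0.7, -0.2, -0.8]
finger_gap: 85.5
```

```bash
sleep 1; python3 - <<'E'
from h import *
s=manip.state(); print(s["time"],s["position"].round(1),s["eef_rot"].round(4).tolist())
w=cam("wrist"); cv2.imwrite("pics/wrist3.png",w["bgr"])
import pickle; pickle.dump(w,open("w3.pkl","wb"))
E
```

```text
2.7 [565.2 174.6 234.6] [[-0.0033, -1.0, 0.0004], [-1.0, 0.0033, -0.0015], [0.0015, -0.0004, -1.0]]
```

View pics/wrist3.png

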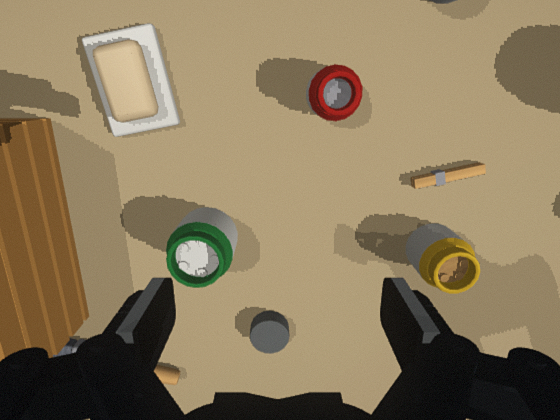

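The wrist view shows the red jar mouth at (335,92), green at (200,255) and yellow at (450,265). The rims appear as bright rings. I'll fit the mouth as the hole of each bright ring and cast it onto the rim plane.

```bash
cat >> h.py <<'E'
JAR=dict(red=(58,28,38),yellow=(66,37,47),green=(72,46,56),blue=(78,55,65))
def mouth(c,col,near,rad=60,dbg=None):
    """mouth centre on the rim plane from the hole in the bright rim ring; also its measured diameter"""
    z,dm,do=JAR[col]; u,v=proj(c,(near[0],near[1],z)); H,S,V=hues(c)
    m=masks(c,smin=120,vmin=30)[col]; yy,xx=np.mgrid[:m.shape[0],:m.shape[1]]; m=m&(np.hypot(xx-u,yy-v)<rad)
    vals=V[m].astype(np.uint8); t,_=cv2.threshold(vals.reshape(-1,1),0,255,cv2.THRESH_OTSU)
    res=[]
    for th in (t,t+8,t+15,t-8):
        br=(m&(V>th)).astype(np.uint8); br=cv2.morphologyEx(br,cv2.MORPH_CLOSE,np.ones((2,2),np.uint8))
        cs,hi=cv2.findContours(br,cv2.RETR_CCOMP,cv2.CHAIN_APPROX_NONE)
        if hi is None: continue
        hs=[q for q,h in zip(cs,hi[0]) if h[3]>=0 and cv2.contourArea(q)>100]
        if not hs: continue
        q=max(hs,key=cv2.contourArea); pts=cv2.convexHull(q)[:,0,:].astype(float)
        q=q[:,0,:].astype(float)
        P=np.array([onz(c,a,b,z)[:2] for a,b in q])
        A=np.c_[2*P,np.ones(len(P))]; s=np.linalg.lstsq(A,(P**2).sum(1),rcond=None)[0]; r=np.sqrt(s[2]+s[0]**2+s[1]**2)
        rms=np.std(np.hypot(*(P-s[:2]).T)); res.append((th,s[:2].round(1),round(2*r,1),round(rms,2)))
    return res
E
python3 - <<'E'
from h import *
import pickle
w2=pickle.load(open("w2.pkl","rb")); w3=pickle.load(open("w3.pkl","rb"))
for nm,w,L in (("w2",w2,dict(blue=(655,-151),yellow=(475,-3))),("w3",w3,dict(red=(644,119),green=(496,247),yellow=(475,-3)))):
    for k,n in L.items(): print(nm,k,JAR[k],proj(w,(*n,JAR[k][0])).round(0)); [print("   ",r) for r in mouth(w,k,n)]
E
```

```text
w2 blue (78, 55, 65) [361.  74.]
    (122.0, array([ 652.5, -151.6]), np.float64(56.0), np.float64(0.55))
    (130.0, array([ 652.7, -151.5]), np.float64(56.4), np.float64(0.24))
    (137.0, array([ 652.6, -151.6]), np.float64(56.6), np.float64(0.25))
    (114.0, array([ 652.4, -151.6]), np.float64(55.9), np.float64(0.54))
w2 yellow (66, 37, 47) [198. 270.]
    (178.0, array([472.2,  -3.6]), np.float64(38.6), np.float64(0.36))
    (186.0, array([472.2,  -3.6]), np.float64(38.6), np.float64(0.36))
    (193.0, array([472.2,  -3.5]), np.float64(38.7), np.float64(0.35))
    (170.0, array([472.2,  -3.6]), np.float64(38.5), np.float64(0.38))
w3 red (58, 28, 38) [342.  93.]
    (126.0, array([642.8, 120.5]), np.float64(29.2), np.float64(0.26))
    (134.0, array([642.7, 120.4]), np.float64(29.4), np.float64(0.27))
    (141.0, array([642.7, 120.4]), np.float64(29.6), np.float64(0.23))
    (118.0, array([642.8, 120.5]), np.float64(29.0), np.float64(0.28))
w3 green (72, 46, 56) [202. 256.]
    (88.0, array([488.2, 253.9]), np.float64(47.6), np.float64(0.36))
    (96.0, array([488. , 253.9]), np.float64(47.9), np.float64(0.34))
    (103.0, array([487.9, 253.9]), np.float64(48.2), np.float64(0.32))
    (80.0, array([488.2, 253.3]), np.float64(46.9), np.float64(0.79))
w3 yellow (66, 37, 47) [457. 271.]
    (141.0, array([472.6,  -3.8]), np.float64(39.3), np.float64(0.46))
    (149.0, array([472.6,  -3.8]), np.float64(39.3), np.float64(0.46))
    (156.0, array([472.5,  -4. ]), np.float64(39.5), np.float64(0.51))
    (133.0, array([472.6,  -3.8]), np.float64(39.3), np.float64(0.46))
```

The mouth diameters match the given sizes: 55, 37, 28 and 46 mm, with about 1 px of border added. The two views agree on yellow to 0.4 mm. Next I'll return to the stack and partly close the fingers.

>>> move_arm([
  [0.3, 4.0, 0.7, 0, 0, 0, -0.003],
  [0.3, 8.0, 1.4, 0, 0, 0, -0.003],
  [0.3, 12.0, 2.1, 0, 0, 0, -0.003],
  [0.3, 16.0, 2.8, 0, 0, 0, -0.003],
  [0.3, 20.0, 3.5, 0, 0, 0, -0.003],
])

```text
time: 3.17
position: [527.9, -30.0, 235.0]
eef_rot: [[-0.003, -1.0, 0.0], [-1.0, 0.003, -0.002], [0.002, -0.0, -1.0]]
contact_force: [0.8, -1.3, 0.2]
finger_gap: 55.7
```

>>> move_arm([
  [0.3, 4.0, 0.7, 0, 0, 0, 0],
  [0.3, 8.0, 1.4, 0, 0, 0, 0],
  [0.3, 12.0, 2.1, 0, 0, 0, 0],
  [0.3, 16.0, 2.8, 0, 0, 0, 0],
  [0.3, 20.0, 3.5, 0, 0, 0, 0],
])

```text
time: 3.58
position: [489.9, -233.9, 235.7]
eef_rot: [[-0.006, -1.0, 0.0], [-1.0, 0.006, -0.003], [0.003, -0.0, -1.0]]
contact_force: [0.9, 0.0, 0.3]
finger_gap: 55.3
```

>>> move_arm([
  [0.3, 3.5, 0.6, 2.0, 0, 0, 0],
  [0.3, 6.8, 1.1, 4.0, 0, 0, 0],
  [0.3, 6.8, 1.1, 6.0, 0, 0, 0],
  [0.3, 6.8, 1.1, 8.0, 0, 0, 0],
  [0.3, 6.8, 1.1, 8.0, 0, 0, 0],
])

```text
time: 4.0
position: [474.4, -303.3, 152.3]
eef_rot: [[-0.01, -1.0, -0.005], [-1.0, 0.01, 0.0], [0.0, 0.005, -1.0]]
contact_force: [-0.8, 0.4, -0.8]
finger_gap: 55.8
```

```bash
sleep 1; python3 - <<'E'
from h import *
s=manip.state(); print(s["time"],s["position"].round(1),s["eef_rot"].round(4).tolist(),s["finger_gap"])
w=cam("wrist"); a=cam("scene"); d=cam("side")
crop(w,80,120,400,300,2,"pics/wrist4.png")
x=cv2.resize(a["bgr"][170:290,110:230],None,fx=3.3,fy=3.3,interpolation=cv2.INTER_CUBIC)
y=cv2.resize(d["bgr"][220:340,230:350],None,fx=3.3,fy=3.3,interpolation=cv2.INTER_CUBIC)
cv2.imwrite("pics/sd4.png",np.hstack([x,y]))
import pickle; pickle.dump((w,a,d,s),open("p4.pkl","wb"))
print("TCP proj",proj(a,s["position"]),proj(d,s["position"]))
E
```

```text
4.0 [ 474.4 -303.3  152.3] [[-0.0102, -0.9999, -0.0053], [-0.9999, 0.0102, 0.0], [0.0, 0.0053, -1.0]] 55.766167325383115
TCP proj [156.70236182 210.44074629] [286.94074156 264.70290631]
```

View pics/sd4.png

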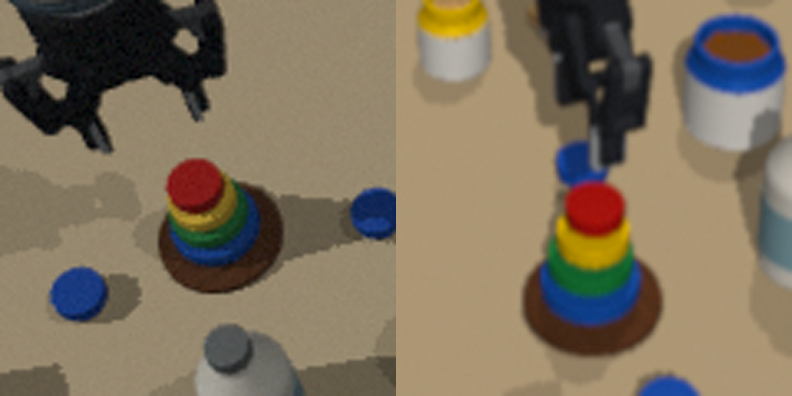

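View pics/wrist4.png

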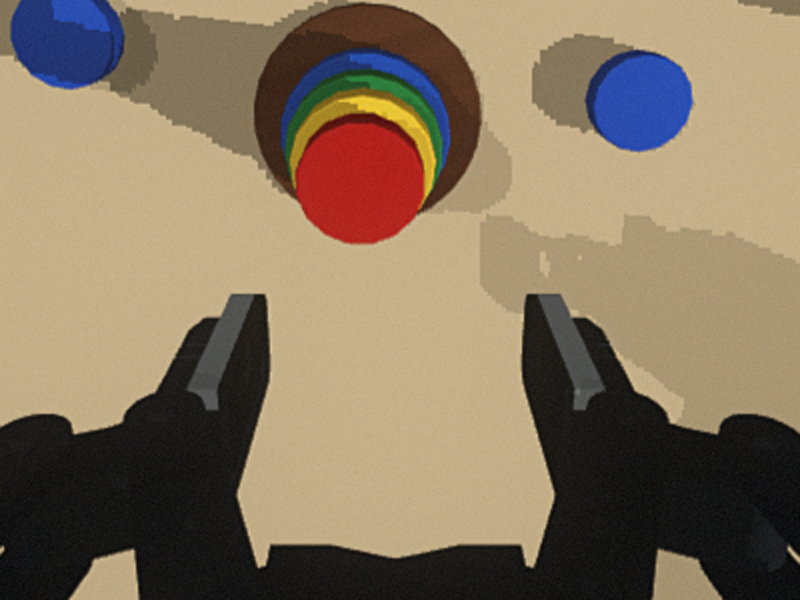

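```bash
python3 - <<'E'
from h import *
import pickle
w,a,d,s=pickle.load(open("p4.pkl","rb"))
x=cv2.resize(a["bgr"][180:230,120:190],None,fx=8,fy=8,interpolation=cv2.INTER_CUBIC); y=cv2.resize(d["bgr"][220:270,260:330],None,fx=8,fy=8,interpolation=cv2.INTER_CUBIC)
x=cv2.convertScaleAbs(x,alpha=1.8,beta=20); y=cv2.convertScaleAbs(y,alpha=1.8,beta=20)
y2=cv2.resize(d["bgr"][230:290,265:315],None,fx=8,fy=8,interpolation=cv2.INTER_CUBIC); y2=cv2.convertScaleAbs(y2,alpha=1.8,beta=20)
x=cv2.copyMakeBorder(x,0,80,0,0,cv2.BORDER_CONSTANT)
cv2.imwrite("pics/tips4.png",cv2.resize(np.hstack([x,y2]),None,fx=0.83,fy=0.83))
p=s["position"];R=s["eef_rot"]
for z in (-15,-5,5,15,25):
    for sx in (-1,1):
        q=p+R@np.array([sx*27.9,0,z]); print(z,sx,proj(a,q).round(1),proj(d,q).round(1),proj(w,q).round(1))
E
```

```text
-15 -1 [167.2 202.8] [282.3 250.7] [213.4 288.3]
-15 1 [142.6 211.4] [291.8 268. ] [343.8 288.4]
-5 -1 [168.2 205.1] [282.3 254.4] [217.1 276.8]
-5 1 [143.9 213.6] [291.8 271.7] [340.  276.9]
5 -1 [169.2 207.3] [282.3 258. ] [220.5 266.6]
5 1 [145.1 215.8] [291.8 275.4] [336.6 266.7]
15 -1 [170.2 209.6] [282.3 261.6] [223.5 257.4]
15 1 [146.3 218. ] [291.8 279.1] [333.5 257.5]
25 -1 [171.1 211.8] [282.4 265.2] [226.1 249.2]
25 1 [147.5 220.2] [291.7 282.7] [330.7 249.3]
```

View pics/tips4.png

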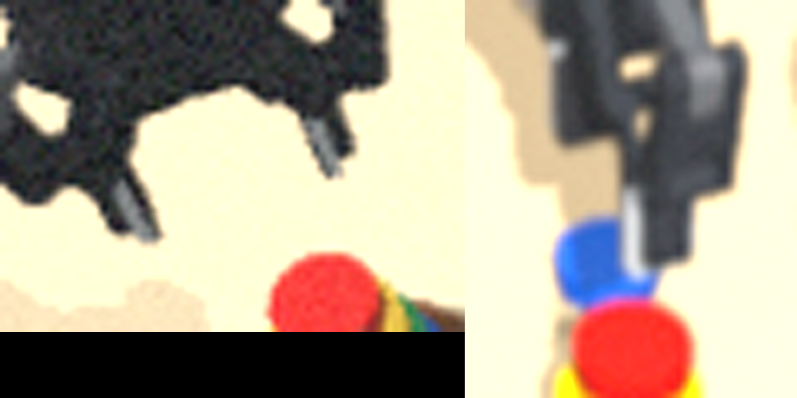

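```bash
python3 - <<'E'
from h import *
import pickle
w,a,d,s=pickle.load(open("p4.pkl","rb"))
p=s["position"];R=s["eef_rot"]
def t(n,*a_):
    P,e=tri(*a_); print(n,P.round(1),"err",round(e,1),"in tool",(R.T@(P-p)).round(1))
t("left centre scene/side",a,(140.0,212.0),d,(294.2,270.5))
t("left inner far corner scene/wrist",a,(142.6,216.1),w,(343.5,267.5))
t("left far corner side/wrist",d,(298.9,269.5),w,(343.5,267.5))
t("left near corner side/wrist",d,(289.5,271.4),w,(343.5,305))
t("right far corner scene/wrist",a,(170.5,206.4),w,(214,267.5))
E
```

```text
left centre scene/side [ 475.  -337.9  167.4] err 3.3 in tool [ 34.6  -0.9 -15.1]
left inner far corner scene/wrist [ 471.7 -335.9  145.2] err 2.1 in tool [32.6  2.3  7.2]
left far corner side/wrist [ 485.  -333.2  163.3] err 6.7 in tool [ 29.8 -10.9 -11. ]
left near corner side/wrist [ 466.2 -333.4  164.3] err 4.7 in tool [ 30.1   8.  -11.9]
right far corner scene/wrist [ 474.1 -272.2  147.9] err 0.7 in tool [-31.1   0.5   4.5]
```

```bash
python3 - <<'E'
from h import *
import pickle
s0=manip.state(); print(s0["time"],s0["position"].round(1),s0["finger_gap"],s0["qd"].round(2))
w=cam("wrist"); a=cam("scene"); d=cam("side"); s=manip.state(); print(s["time"],s["position"].round(1),s["eef_rot"].round(4).tolist(),s["finger_gap"])
pickle.dump((w,a,d,s),open("p5.pkl","wb"))
def z(im,x0,y0,ww,hh,k): return cv2.convertScaleAbs(cv2.resize(im[y0:y0+hh,x0:x0+ww],None,fx=k,fy=k,interpolation=cv2.INTER_CUBIC),alpha=2.2,beta=10)
x=z(a["bgr"],125,190,60,60,6.5); y=z(d["bgr"],262,235,60,60,6.5)
cv2.imwrite("pics/tips5.png",np.hstack([x,y]))
E
```

```text
4.15 [ 478.  -303.1  156.8] 55.22251101052343 [ 1.08 -0.86 -0.88  0.09 -0.11  0.19]
4.3 [ 479.2 -302.5  157.5] [[-0.0059, -1.0, 0.0021], [-1.0, 0.0059, -0.0043], [0.0042, -0.0022, -1.0]] 55.52917547367422
```

View pics/tips5.png

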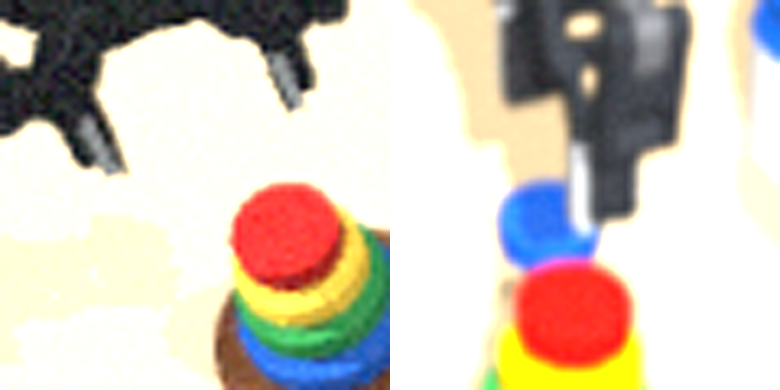

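In all three views the fingertips sit about 12 mm behind the reported TCP at this opening. The text says they should be well ahead of it. I'll first align and go down only as far as is safe under either reading, close, and see whether the pads stop at 40 mm.

>>> move_arm([
  [0.3, -0.95, -0.47, 0.5, 0, 0, 0],
  [0.3, -0.95, -0.47, 1.5, 0, 0, 0],
  [0.3, -0.95, -0.47, 2.8, 0, 0, 0],
  [0.3, -0.95, -0.47, 4.0, 0, 0, 0],
  [0.3, -0.95, -0.47, 5.0, 0, 0, 0],
])

```text
time: 4.72
position: [483.8, -292.6, 106.0]
eef_rot: [[-0.005, -1.0, 0.001], [-1.0, 0.005, -0.004], [0.004, -0.001, -1.0]]
contact_force: [-0.6, -0.8, 0.1]
finger_gap: 55.0
```

>>> move_arm([
  [0.3, 0, 0, 0, 0, 0, 0],
  [0.0, 0, 0, 0, 0, 0, 0],
  [-0.1, 0, 0, 0, 0, 0, 0],
  [-0.2, 0, 0, 0, 0, 0, 0],
  [-0.2, 0, 0, 0, 0, 0, 0],
])

```text
time: 5.13
position: [484.2, -292.8, 106.6]
eef_rot: [[-0.005, -1.0, 0.002], [-1.0, 0.005, -0.004], [0.004, -0.002, -1.0]]
contact_force: [-0.5, 1.2, 0.2]
finger_gap: 33.9
```

```bash
sleep 1; python3 - <<'E'
from h import *
import pickle
s=manip.state(); print(s["time"],s["position"].round(1),s["eef_rot"].round(4).tolist(),s["finger_gap"],s["contact_force"].round(1))
w=cam("wrist"); a=cam("scene"); d=cam("side"); 
pickle.dump((w,a,d,s),open("p6.pkl","wb"))
def z(im,x0,y0,ww,hh,k): return cv2.convertScaleAbs(cv2.resize(im[y0:y0+hh,x0:x0+ww],None,fx=k,fy=k,interpolation=cv2.INTER_CUBIC),alpha=1.6,beta=10)
x=z(a["bgr"],130,190,80,80,3.3); y=z(d["bgr"],250,240,80,80,3.3); q=z(w["bgr"],180,150,180,180,1.4667)
cv2.imwrite("pics/c6.png",np.hstack([x,y,q]))
E
```

```text
5.1333 [ 484.2 -292.8  106.6] [[-0.0051, -1.0, 0.0023], [-1.0, 0.0051, -0.0044], [0.0043, -0.0023, -1.0]] 33.89931595800176 [-0.5  1.2  0.2]
```

View pics/c6.png

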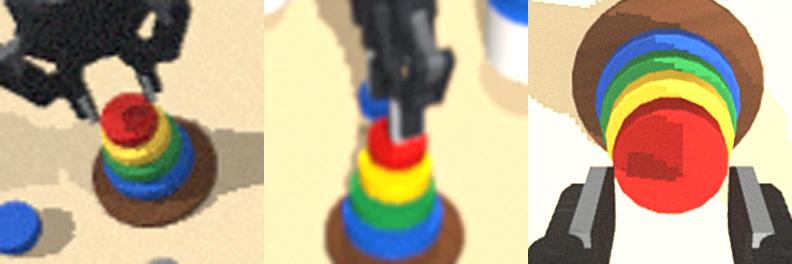

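The pads closed to 34 mm with no contact, and their shadow lies on the red lid. So the tips really are about 13 mm behind the reported TCP, and the vision is right. I'll open again, descend to TCP z ≈ 73 (tips ≈ 86) and grip.

>>> move_arm([
  [0.3, 0, 0, 0, 0, 0, 0],
  [0.3, 0, 0, 0.1, 0, 0, 0],
  [0.3, 0, 0, 1.2, 0, 0, 0],
  [0.3, 0, 0, 2.3, 0, 0, 0],
  [0.3, 0, 0, 3.3, 0, 0, 0],
])

```text
time: 5.7
position: [483.7, -292.6, 71.9]
eef_rot: [[-0.005, -1.0, 0.001], [-1.0, 0.005, -0.004], [0.004, -0.001, -1.0]]
contact_force: [0.1, -0.1, -0.2]
finger_gap: 55.3
```

```bash
sleep 1; python3 - <<'E'
from h import *
import pickle
w=cam("wrist"); a=cam("scene"); d=cam("side"); s=manip.state(); print(s["time"],s["position"].round(1),s["finger_gap"],s["contact_force"].round(1))
pickle.dump((w,a,d,s),open("p7.pkl","wb"))
def z(im,x0,y0,ww,hh,k): return cv2.convertScaleAbs(cv2.resize(im[y0:y0+hh,x0:x0+ww],None,fx=k,fy=k,interpolation=cv2.INTER_CUBIC),alpha=1.6,beta=10)
x=z(a["bgr"],145,205,50,50,5.3); y=z(d["bgr"],265,260,50,50,5.3); q=z(w["bgr"],180,150,180,180,1.4722)
h=min(x.shape[0],y.shape[0],q.shape[0]); cv2.imwrite("pics/c7.png",np.hstack([x[:h],y[:h],q[:h]]))
E
```

```text
5.85 [ 483.1 -292.3   71.8] 55.32923679476223 [-0.1  0.6  0.3]
```

View pics/c7.png

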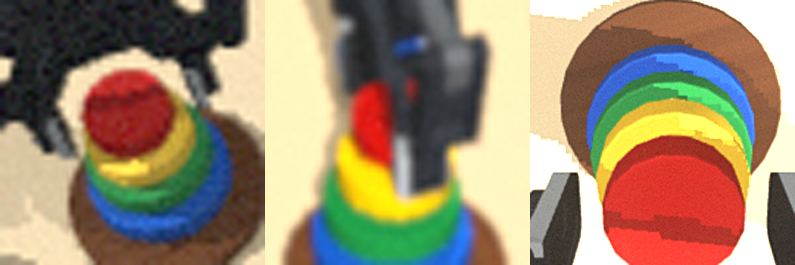

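```bash
python3 - <<'E'
from h import *
import pickle
w,a,d,s=pickle.load(open("p7.pkl","rb"))
for z in (74,78,82,86,90):
    print(z,[proj(d,(x,y,z)).round(1) for x,y in ((483,-320),(483,-328))],"scene",[proj(a,(483,y,z)).round(1) for y in (-320,-265)],"wrist",[proj(w,(x,-320,z)).round(1) for x in (472,494)])
x=cv2.resize(d["bgr"][270:310,270:315],None,fx=12,fy=12,interpolation=cv2.INTER_NEAREST); cv2.imwrite("pics/c7b.png",cv2.convertScaleAbs(x,alpha=1.6,beta=10))
E
```

```text
74 [array([293.8, 296.3]), array([295.2, 298.9])] scene [array([159.1, 232.4]), array([181.1, 224.1])] wrist [array([336.6, 295.6]), array([338.8, 253.1])]
78 [array([293.8, 295. ]), array([295.2, 297.6])] scene [array([158.7, 231.6]), array([180.8, 223.3])] wrist [array([338. , 300.2]), array([340.3, 256.9])]
82 [array([293.8, 293.7]), array([295.2, 296.3])] scene [array([158.3, 230.8]), array([180.5, 222.5])] wrist [array([339.4, 305.1]), array([341.9, 261. ])]
86 [array([293.8, 292.3]), array([295.2, 294.9])] scene [array([157.8, 230. ]), array([180.1, 221.7])] wrist [array([340.9, 310.3]), array([343.6, 265.2])]
90 [array([293.8, 291. ]), array([295.2, 293.5])] scene [array([157.4, 229.2]), array([179.8, 220.9])] wrist [array([342.5, 315.6]), array([345.3, 269.7])]
```

View pics/c7b.png

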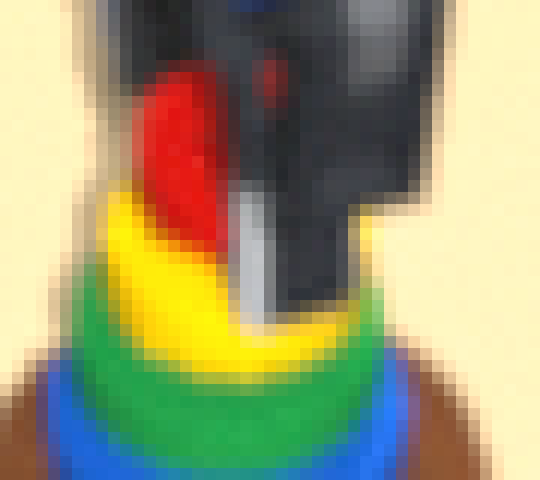

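The near fingertip reads z ≈ 83–86 at this opening, and the pads swing ~3 mm further down on closing. I'll raise 3 mm so the tips stay beside the disc only, then grip.

>>> move_arm([
  [0.3, 0, 0, -0.3, 0, 0, 0],
  [0.0, 0, -0.05, -0.3, 0, 0, 0],
  [-0.3, 0, -0.05, -0.3, 0, 0, 0],
  [-1, 0, -0.05, -0.3, 0, 0, 0],
  [-1, 0, -0.05, -0.3, 0, 0, 0],
])

```text
time: 6.27
position: [484.1, -292.6, 75.6]
eef_rot: [[-0.005, -1.0, 0.001], [-1.0, 0.005, -0.003], [0.003, -0.001, -1.0]]
contact_force: [-0.4, 0.9, 6.1]
finger_gap: 37.4
```

>>> move_arm([
  [-1, 0, 0, 0, 0, 0, 0],
  [-1, 0, 0, 0, 0, 0, 0],
  [-1, 0, 0, 0, 0, 0, 0],
])

```text
time: 6.52
position: [484.1, -292.6, 75.7]
eef_rot: [[-0.005, -1.0, 0.001], [-1.0, 0.005, -0.003], [0.003, -0.001, -1.0]]
contact_force: [-0.9, 0.0, 1.3]
finger_gap: 37.3
```

```bash
sleep 1; python3 - <<'E'
from h import *
import pickle
w=cam("wrist"); a=cam("scene"); d=cam("side"); s=manip.state(); print(s["time"],s["position"].round(1),s["eef_rot"].round(4).tolist(),s["finger_gap"],s["contact_force"].round(1))
pickle.dump((w,a,d,s),open("p8.pkl","wb"))
def z(im,x0,y0,ww,hh,k): return cv2.convertScaleAbs(cv2.resize(im[y0:y0+hh,x0:x0+ww],None,fx=k,fy=k,interpolation=cv2.INTER_CUBIC),alpha=1.6,beta=10)
x=z(a["bgr"],145,205,50,50,5.3); y=z(d["bgr"],265,260,50,50,5.3); q=z(w["bgr"],180,150,180,180,1.4722)
h=min(x.shape[0],y.shape[0],q.shape[0]); cv2.imwrite("pics/c8.png",np.hstack([x[:h],y[:h],q[:h]]))
E
```

```text
6.6667 [ 484.1 -292.6   75.7] [[-0.0051, -1.0, 0.0007], [-1.0, 0.0051, -0.0034], [0.0034, -0.0007, -1.0]] 37.28515789672272 [-0.1 -0.5  0.9]
```

View pics/c8.png

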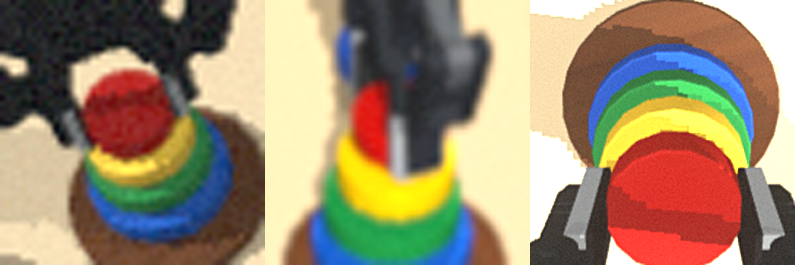

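The pads stopped at 37.3 mm and the red disc is between them. I'll lift and carry it to the red jar.

>>> move_arm([
  [-1, 0, 0, -1.0, 0, 0, 0],
  [-1, 0, 0, -3.0, 0, 0, 0],
  [-1, 0, 0, -5.5, 0, 0, 0],
  [-1, 0, 0, -8.0, 0, 0, 0],
  [-1, 0, 0, -10.0, 0, 0, 0],
])

```text
time: 7.08
position: [484.3, -292.4, 178.0]
eef_rot: [[-0.005, -1.0, 0.002], [-1.0, 0.005, -0.004], [0.004, -0.002, -1.0]]
contact_force: [-0.2, -0.4, 0.4]
finger_gap: 37.3
```

```bash
sleep 1; python3 - <<'E'
from h import *
import pickle
w=cam("wrist"); a=cam("scene"); d=cam("side"); s=manip.state(); print(s["time"],s["position"].round(1),s["eef_rot"].round(4).tolist(),s["finger_gap"],s["contact_force"].round(1))
pickle.dump((w,a,d,s),open("p9.pkl","wb"))
def z(im,x0,y0,ww,hh,k): return cv2.convertScaleAbs(cv2.resize(im[y0:y0+hh,x0:x0+ww],None,fx=k,fy=k,interpolation=cv2.INTER_CUBIC),alpha=1.6,beta=10)
x=z(a["bgr"],130,180,80,80,3.3); y=z(d["bgr"],250,230,80,80,3.3); q=z(w["bgr"],180,150,180,180,1.4667)
h=min(x.shape[0],y.shape[0],q.shape[0]); cv2.imwrite("pics/c9.png",np.hstack([x[:h],y[:h],q[:h]]))
E
```

```text
7.2333 [ 485.  -292.8  177.8] [[-0.0051, -1.0, 0.0039], [-1.0, 0.0051, -0.0053], [0.0053, -0.0039, -1.0]] 37.69326005881381 [ 0.7 -0.5 -0.7]
```

View pics/c9.png

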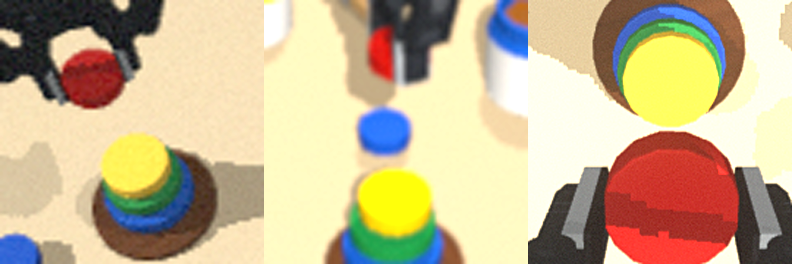

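>>> move_arm([
  [-1, -2.5, -1.0, 0, 0, 0, 0],
  [-1, -6.0, -2.3, 0, 0, 0, 0],
  [-1, -9.7, -3.7, 0, 0, 0, 0],
  [-1, -13.5, -5.1, 0, 0, 0, 0],
  [-1, -17.2, -6.5, 0, 0, 0, 0],
])

```text
time: 7.65
position: [550.3, -119.3, 176.0]
eef_rot: [[-0.006, -1.0, 0.002], [-1.0, 0.006, -0.005], [0.005, -0.002, -1.0]]
contact_force: [0.8, 0.7, -0.6]
finger_gap: 37.2
```

>>> move_arm([
  [-1, -3.6, -1.4, 0, 0, 0, 0],
  [-1, -7.2, -2.7, 0, 0, 0, 0],
  [-1, -10.8, -4.1, 0, 0, 0, 0],
  [-1, -14.2, -5.4, 0, 0, 0, 0],
  [-1, -17.2, -6.5, 0, 0, 0, 0],
])

```text
time: 8.07
position: [616.1, 54.7, 173.9]
eef_rot: [[-0.005, -1.0, 0.0], [-1.0, 0.005, -0.005], [0.005, -0.0, -1.0]]
contact_force: [0.6, -1.6, -0.2]
finger_gap: 37.1
```

```bash
cat >> h.py <<'E'
def lidtop(c,col,near,z,dia,rad=70,smin=120,vmin=40):
    """centre of the lid's disc from the blob of its colour, as mean of circle fit on plane z using the outer contour (camera-side part)"""
    u,v=proj(c,(near[0],near[1],z)); m=masks(c,smin=smin,vmin=vmin)[col]
    yy,xx=np.mgrid[:m.shape[0],:m.shape[1]]; m=m&(np.hypot(xx-u,yy-v)<rad)
    cs,_=cv2.findContours(m.astype(np.uint8),cv2.RETR_EXTERNAL,cv2.CHAIN_APPROX_NONE); q=max(cs,key=cv2.contourArea)[:,0,:].astype(float)
    P=np.array([onz(c,a,b,z)[:2] for a,b in q]); return P,q
def circ(P,r=None):
    from scipy.optimize import least_squares
    f=(lambda s:np.hypot(P[:,0]-s[0],P[:,1]-s[1])-(r if r else s[2])); s=least_squares(f,[*P.mean(0),P.std()*1.4],loss="soft_l1",f_scale=0.5).x
    return s[:2].round(1),round(s[2]*2,1),np.abs(f(s)).mean().round(2)
E
python3 - <<'E'
from h import *
import pickle
s=manip.state(); print(s["time"],s["position"].round(1),s["eef_rot"].round(4).tolist())
w,a,d,st=pickle.load(open("p9.pkl","rb"))
z=st["position"][2]-1.7+22
P,q=lidtop(w,"red",st["position"],z,40,rad=60)
# near-camera half of the top edge (image bottom of blob) lies on the top plane
v=q[:,1]; sel=v>v.mean(); print("lid top fit",circ(P[sel],20.0),circ(P[sel]),"TCP",st["position"].round(1))
E
```

```text
8.0667 [616.1  54.7 173.9] [[-0.0051, -1.0, 0.0], [-1.0, 0.0051, -0.0048], [0.0048, -0.0001, -1.0]]
lid top fit (array([ 485.6, -291.8]), np.float64(1072.0), np.float64(0.4)) (array([ 484.4, -291.8]), np.float64(38.0), np.float64(0.16)) TCP [ 485.  -292.8  177.8]
```

>>> move_arm([
  [-1, -3.2, -1.3, 0, 0, 0, 0],
  [-1, -6.0, -2.4, 0, 0, 0, 0],
  [-1, -6.5, -2.6, 1.5, 0, 0, 0],
  [-1, -6.5, -2.6, 4.0, 0, 0, 0],
  [-1, -6.5, -2.6, 6.5, 0, 0, 0],
])

```text
time: 8.48
position: [642.1, 119.8, 107.0]
eef_rot: [[-0.004, -1.0, -0.0], [-1.0, 0.004, -0.005], [0.005, 0.0, -1.0]]
contact_force: [-0.4, -0.0, -1.1]
finger_gap: 37.3
```

>>> move_arm([
  [-1, 0, 0, 1.0, 0, 0, 0],
  [-1, 0, 0, 2.0, 0, 0, 0],
  [-1, 0, 0, 2.0, 0, 0, 0],
])

```text
time: 8.73
position: [640.4, 119.1, 84.4]
eef_rot: [[-0.004, -1.0, -0.004], [-1.0, 0.004, -0.006], [0.006, 0.004, -1.0]]
contact_force: [-0.6, -0.4, -0.3]
finger_gap: 37.4
```

```bash
sleep 1; python3 - <<'E'
from h import *
import pickle
w=cam("wrist"); a=cam("scene"); d=cam("side"); s=manip.state(); print(s["time"],s["position"].round(1),s["eef_rot"].round(4).tolist(),s["finger_gap"],s["contact_force"].round(1))
pickle.dump((w,a,d,s),open("p10.pkl","wb"))
def z(im,x0,y0,ww,hh,k): return cv2.convertScaleAbs(cv2.resize(im[y0:y0+hh,x0:x0+ww],None,fx=k,fy=k,interpolation=cv2.INTER_CUBIC),alpha=1.6,beta=10)
x=z(a["bgr"],320,190,60,60,4.4); y=z(d["bgr"],260,150,60,60,4.4); q=z(w["bgr"],180,150,180,180,1.4667)
h=min(x.shape[0],y.shape[0],q.shape[0]); cv2.imwrite("pics/c10.png",np.hstack([x[:h],y[:h],q[:h]]))
E
```

```text
8.8833 [642.7 119.6  87.9] [[-0.004, -1.0, 0.0011], [-1.0, 0.004, -0.0048], [0.0048, -0.0011, -1.0]] 37.35721345435167 [-0.5 -0.4  0.6]
```

View pics/c10.png

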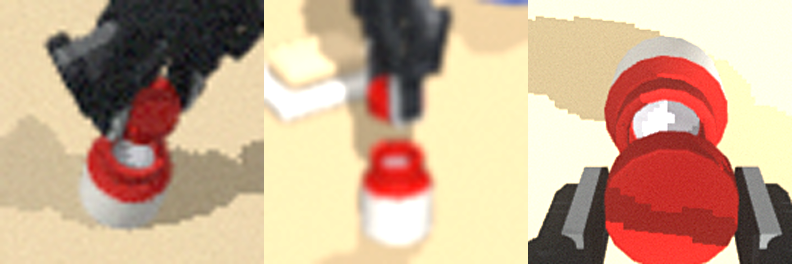

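```bash
python3 - <<'E'
from h import *
import pickle
w,a,d,s=pickle.load(open("p10.pkl","rb"))
m=masks(w,smin=120,vmin=30)["red"]
for r in range(185,300,8):
    x=np.where(m[r,200:360])[0]+200
    if len(x): print(r,x.min(),x.max(),(x.min()+x.max())/2,"w",x.max()-x.min())
print("pred jar centre z58",proj(w,(642.7,120.4,58)).round(1),proj(w,(642.7,119.4,58)).round(1),"lid top",proj(w,(*s["position"][:2],108)).round(1))
for nm,c in (("scene",a),("side",d)):
    print(nm,"jar",proj(c,(642.7,120.4,58)).round(1),proj(c,(642.7,119.4,58)).round(1))
s0=pickle.load(open("p4.pkl","rb")); 
for nm,c in (("scene",s0[1]),("side",s0[2])):
    # white body: silhouette columns
    print(nm)
print([x.round(1) if hasattr(x,'round') else x for x in mouth(s0[1],"red",(642.7,120.4),rad=20)[:2]])
E
```

```text
193 253 294 273.5 w 41
201 243 304 273.5 w 61
209 237 310 273.5 w 73
217 234 314 274.0 w 80
225 232 315 273.5 w 83
233 233 315 274.0 w 82
241 236 312 274.0 w 76
249 240 307 273.5 w 67
257 241 314 277.5 w 73
265 237 318 277.5 w 81
273 234 321 277.5 w 87
281 232 323 277.5 w 91
289 232 323 277.5 w 91
297 232 323 277.5 w 91
pred jar centre z58 [275.6 244. ] [277.5 244. ] lid top [277.7 294.5]
scene jar [350.2 222.6] [349.8 222.7]
side jar [289.4 183.9] [289.5 184.1]
scene
side
[]
```

```bash
python3 - <<'E'
from h import *
import pickle
w,a,d,s=pickle.load(open("p10.pkl","rb"))
x=cv2.convertScaleAbs(cv2.resize(w["bgr"][170:320,210:340],None,fx=4,fy=4,interpolation=cv2.INTER_CUBIC),alpha=1.8,beta=10)
def pt(p,c):
    u,v=proj(w,p); cv2.circle(x,(int((u-210)*4+2),int((v-170)*4+2)),2,c,-1)
for t in np.linspace(0,2*np.pi,40): 
    pt((642.7+14*np.cos(t),119.4+14*np.sin(t),58),(0,255,0)); pt((642.7+19*np.cos(t),119.4+19*np.sin(t),58),(255,255,0))
    pt((642.7+20*np.cos(t),119.6+20*np.sin(t),108.2),(255,0,0))
cv2.imwrite("pics/c10b.png",x)
E
```

```text
(no output)
```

View pics/c10b.png

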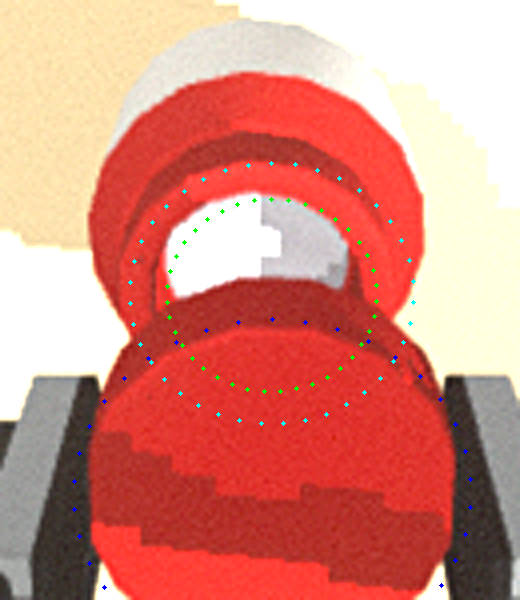

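The dotted prediction sits about 1 mm off the seen mouth, so I'll nudge 1.2 mm and 0.5 mm and lower into the mouth.

>>> move_arm([
  [-1, -0.12, -0.05, 0.5, 0, 0, 0],
  [-1, -0.12, -0.05, 1.3, 0, 0, 0],
  [-1, -0.12, -0.05, 2.0, 0, 0, 0],
  [-1, -0.12, -0.05, 2.6, 0, 0, 0],
  [-1, -0.12, -0.05, 3.1, 0, 0, 0],
])

```text
time: 9.3
position: [642.9, 120.5, 55.9]
eef_rot: [[-0.004, -1.0, 0.0], [-1.0, 0.004, -0.005], [0.005, -0.0, -1.0]]
contact_force: [-0.2, 0.1, -0.4]
finger_gap: 37.4
```

>>> move_arm([
  [-1, 0, 0, 0.15, 0, 0, 0],
  [-1, 0, 0, 0.3, 0, 0, 0],
  [-1, 0, 0, 0.4, 0, 0, 0],
  [-1, 0, 0, 0.4, 0, 0, 0],
])

```text
time: 9.63
position: [643.0, 120.5, 52.0]
eef_rot: [[-0.004, -1.0, 0.0], [-1.0, 0.004, -0.005], [0.005, -0.0, -1.0]]
contact_force: [-0.7, -0.1, -0.6]
finger_gap: 37.5
```

>>> move_arm([
  [-1, 0, 0, 0.05, 0, 0, 0],
  [-1, 0, 0, 0.1, 0, 0, 0],
  [-1, 0, 0, 0.1, 0, 0, 0],
])

```text
time: 9.88
position: [643.3, 120.6, 51.7]
eef_rot: [[-0.004, -1.0, 0.001], [-1.0, 0.004, -0.005], [0.005, -0.001, -1.0]]
contact_force: [-2.6, -0.1, 4.2]
finger_gap: 37.8
```

```bash
sleep 1; python3 - <<'E'
from h import *
import pickle
a=cam("scene"); d=cam("side"); w=cam("wrist"); s=manip.state(); print(s["time"],s["position"].round(1),s["finger_gap"],s["contact_force"].round(1))
def z(im,x0,y0,ww,hh,k): return cv2.convertScaleAbs(cv2.resize(im[y0:y0+hh,x0:x0+ww],None,fx=k,fy=k,interpolation=cv2.INTER_CUBIC),alpha=1.6,beta=10)
x=z(a["bgr"],320,190,60,60,4.4); y=z(d["bgr"],260,150,60,60,4.4); q=z(w["bgr"],180,150,180,180,1.4667)
h=min(x.shape[0],y.shape[0],q.shape[0]); cv2.imwrite("pics/c11.png",np.hstack([x[:h],y[:h],q[:h]]))
E
```

```text
10.0333 [643.3 120.6  51.7] 37.109077077254305 [-1.5 -0.5  5.6]
```

View pics/c11.png

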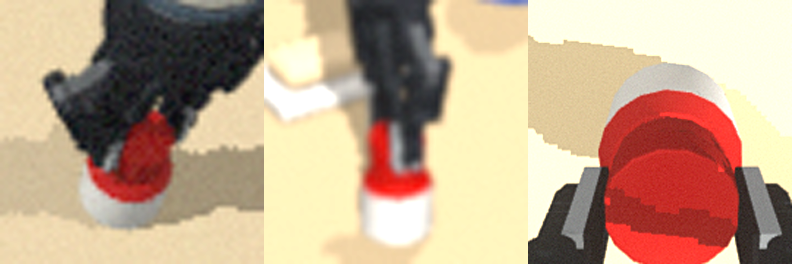

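The force rises to about 5 N exactly at the expected height (TCP 51.7, lid origin 50), so the lid is seated. I'll release and lift.

>>> move_arm([
  [-0.1, 0, 0, -0.05, 0, 0, 0],
  [0.1, 0, 0, -0.05, 0, 0, 0],
  [0.3, 0, 0, -0.05, 0, 0, 0],
  [0.3, 0, 0, -0.05, 0, 0, 0],
  [0.3, 0, 0, -0.1, 0, 0, 0],
])

```text
time: 10.45
position: [643.2, 120.6, 52.5]
eef_rot: [[-0.004, -1.0, 0.001], [-1.0, 0.004, -0.005], [0.005, -0.001, -1.0]]
contact_force: [-0.7, -0.5, -0.3]
finger_gap: 55.5
```

>>> move_arm([
  [0.3, 0, 0, -1.0, 0, 0, 0],
  [0.3, 0, 0, -3.5, 0, 0, 0],
  [0.3, 0, 0, -7.0, 0, 0, 0],
  [0.3, 0, 0, -10.5, 0, 0, 0],
  [0.3, 0, 0, -13.0, 0, 0, 0],
])

```text
time: 10.87
position: [643.9, 121.4, 186.3]
eef_rot: [[-0.004, -1.0, 0.004], [-1.0, 0.004, -0.004], [0.004, -0.004, -1.0]]
contact_force: [0.7, -1.1, 0.6]
finger_gap: 55.6
```

```bash
sleep 1; python3 - <<'E'
from h import *
import pickle
a=cam("scene"); d=cam("side"); w=cam("wrist"); s=manip.state(); print(s["time"],s["position"].round(1),s["finger_gap"],s["contact_force"].round(1),s["eef_rot"].round(4).tolist())
def z(im,x0,y0,ww,hh,k): return cv2.convertScaleAbs(cv2.resize(im[y0:y0+hh,x0:x0+ww],None,fx=k,fy=k,interpolation=cv2.INTER_CUBIC),alpha=1.6,beta=10)
x=z(a["bgr"],320,190,60,60,4.4); y=z(d["bgr"],260,150,60,60,4.4); q=z(w["bgr"],180,130,180,180,1.4667)
h=min(x.shape[0],y.shape[0],q.shape[0]); cv2.imwrite("pics/c12.png",np.hstack([x[:h],y[:h],q[:h]]))
E
```

```text
11.0167 [644.7 121.5 185.9] 55.351135608339185 [ 0.2 -0.9 -1.1] [[-0.004, -1.0, 0.0061], [-1.0, 0.0039, -0.0038], [0.0038, -0.0061, -1.0]]
```

View pics/c12.png

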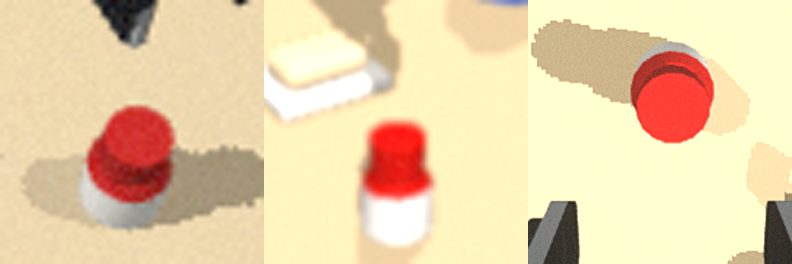

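The red lid sits flat on its jar, centred in all three views. Next is yellow: I'll measure the top of the stack again while the arm is clear.

```bash
python3 - <<'E'
from h import *
import pickle
a=cam("scene"); d=cam("side"); pickle.dump((a,d),open("p13.pkl","wb"))
def blob(c,col,u,v,rad=30):
    m=masks(c)[col]; b,l=blobs(m,25); return min(b,key=lambda t:np.hypot(t[2][0]-u,t[2][1]-v))
for col,z in (("yellow",67),):
    A=blob(a,col,*proj(a,(484,-293,z))); D=blob(d,col,*proj(d,(484,-293,z)))
    print(A[1],A[2],D[1],D[2]); P,e=tri(a,A[2],d,D[2]); print(col,P.round(1),round(e,2),onz(a,*A[2],z).round(1),onz(d,*D[2],z).round(1))
for c,n in ((a,"scene"),(d,"side")):
    b=blob(c,"red",*proj(c,(643,120.5,55))); print(n,"red jar+lid",b[1],b[2], "lid centre pred",proj(c,(643,120.5,65)).round(1))
x=cv2.resize(a["bgr"][200:270,140:210],None,fx=5,fy=5,interpolation=cv2.INTER_CUBIC); y=cv2.resize(d["bgr"][270:340,255:325],None,fx=5,fy=5,interpolation=cv2.INTER_CUBIC)
cv2.imwrite("pics/c13.png",np.hstack([x,y]))
s=manip.state(); print(s["time"],s["position"].round(1),s["eef_rot"].round(4).tolist())
E
```

```text
[161 221  21  19 280] [170.74285714 229.96071429] [278 282  23  20 366] [289.16120219 291.09562842]
yellow [ 482.7 -293.2   64.5] 0.46 [ 484. -293.   67.] [ 481.9 -295.8   67. ]
scene red jar+lid [340 214  19  22 326] [349.70858896 224.87116564] lid centre pred [350.7 221.3]
side red jar+lid [283 178  15  17 207] [289.71014493 186.23188406] lid centre pred [289.5 181.9]
11.1167 [642.6 121.1 182.4] [[-0.0039, -1.0, 0.0005], [-1.0, 0.0039, -0.0049], [0.0049, -0.0006, -1.0]]
```

View pics/c13.png

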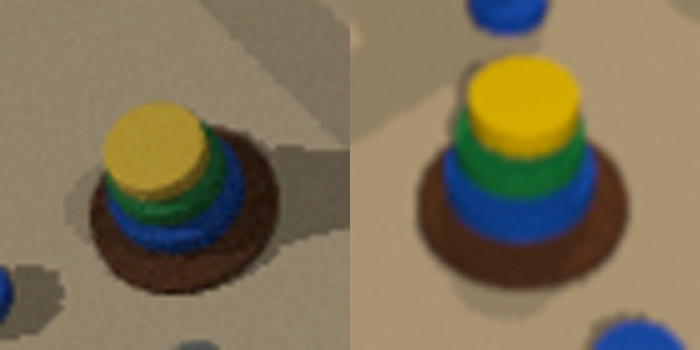

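>>> move_arm([
  [0.5, 3.0, 1.1, 0, 0, -0.005, -0.004],
  [0.5, 6.7, 2.5, 0, 0, -0.005, -0.004],
  [0.5, 10.4, 3.9, 0, 0, -0.005, -0.004],
  [0.5, 14.1, 5.3, 0.1, 0, -0.005, -0.004],
  [0.5, 17.8, 6.7, 0.1, 0, -0.005, -0.004],
])

```text
time: 11.53
position: [572.9, -57.8, 180.6]
eef_rot: [[0.001, -1.0, -0.002], [-1.0, -0.001, 0.0], [-0.0, 0.002, -1.0]]
contact_force: [0.6, -0.9, -0.7]
finger_gap: 63.9
```

>>> move_arm([
  [0.5, 3.7, 1.4, 0, 0, 0, 0],
  [0.5, 7.4, 2.8, 0, 0, 0, 0],
  [0.5, 11.1, 4.2, 0, 0, 0, 0],
  [0.5, 14.8, 5.6, 0.2, 0, 0, 0],
  [0.5, 17.8, 6.7, 0.5, 0, 0, 0],
])

```text
time: 11.95
position: [503.9, -237.8, 174.4]
eef_rot: [[0.0, -1.0, -0.005], [-1.0, -0.0, 0.001], [-0.001, 0.005, -1.0]]
contact_force: [1.6, -0.6, -1.0]
finger_gap: 63.9
```

>>> move_arm([
  [0.5, 3.0, 1.2, 0.5, 0, 0, 0],
  [0.5, 5.8, 2.2, 1.5, 0, 0, 0],
  [0.5, 5.8, 2.2, 2.5, 0, 0, 0],
  [0.5, 5.8, 2.2, 2.5, 0, 0, 0],
  [0.5, 5.8, 2.2, 2.5, 0, 0, 0],
])

```text
time: 12.37
position: [480.7, -294.9, 148.0]
eef_rot: [[-0.001, -1.0, -0.007], [-1.0, 0.001, 0.003], [-0.003, 0.008, -1.0]]
contact_force: [0.9, -0.0, 1.1]
finger_gap: 63.7
```

```bash
sleep 1; cat >> h.py <<'E'
def rel(c,s,col,z,rad=70,smin=120,vmin=40,d=None):
    """circle fits of the lid's top edge (its camera-near half) on plane z; offset from TCP in tool x,y (mm)"""
    P,q=lidtop(c,col,(*s["position"][:2],),z,d,rad,smin,vmin); v=q[:,1]; sel=v>v.mean(); f=circ(P[sel]); R=s["eef_rot"]; 
    dd=np.array([*f[0],s["position"][2]])-s["position"]; return f,(R.T@dd)[:2].round(1)
E
python3 - <<'E'
from h import *
import pickle
w=cam("wrist"); s=manip.state(); print(s["time"],s["position"].round(1),s["finger_gap"],s["contact_force"].round(1),s["eef_rot"].round(4).tolist())
pickle.dump((w,s),open("p14.pkl","wb")); cv2.imwrite("pics/wrist14.png",w["bgr"])
print(rel(w,s,"yellow",74))
E
```

```text
12.4167 [ 481.4 -294.8  148.7] 64.20505951587533 [-0.4 -0.2  0.1] [[0.0003, -1.0, -0.0063], [-1.0, -0.0003, 0.0024], [-0.0024, 0.0063, -1.0]]
((array([ 483.8, -291.7]), np.float64(47.6), np.float64(0.24)), array([-3.1, -2.4]))
```

View pics/wrist14.png

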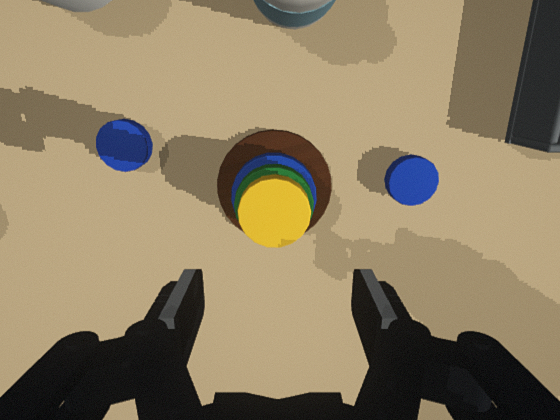

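The yellow disc is at (275,212), which fits to (483.8,-291.7). That agrees with the other cameras to 1–2 mm. I'll go down and straddle it with the jaws at 64 mm.

>>> move_arm([
  [0.5, -0.2, -0.3, 1.0, 0.006, 0.002, 0],
  [0.5, -0.2, -0.3, 3.0, 0.006, 0.002, 0],
  [0.5, -0.2, -0.3, 5.0, 0.006, 0.002, 0],
  [0.5, -0.2, -0.3, 6.5, 0.006, 0.002, 0],
  [0.5, -0.2, -0.3, 7.5, 0.006, 0.002, 0],
])

```text
time: 12.83
position: [484.1, -291.0, 72.7]
eef_rot: [[0.002, -1.0, -0.001], [-1.0, -0.002, 0.001], [-0.001, 0.001, -1.0]]
contact_force: [-0.4, 0.1, 0.6]
finger_gap: 64.3
```

>>> move_arm([
  [0.5, 0, 0, 1.0, 0, 0, 0],
  [0.5, 0, 0, 2.0, 0, 0, 0],
  [0.5, 0, 0, 2.0, 0, 0, 0],
  [0.5, 0, 0, 2.0, 0, 0, 0],
])

```text
time: 13.17
position: [484.2, -290.7, 52.5]
eef_rot: [[0.003, -1.0, -0.002], [-1.0, -0.003, 0.001], [-0.001, 0.002, -1.0]]
contact_force: [0.5, 0.3, 0.2]
finger_gap: 64.1
```

```bash
sleep 1; python3 - <<'E'
from h import *
import pickle
w=cam("wrist"); a=cam("scene"); d=cam("side"); s=manip.state(); print(s["time"],s["position"].round(1),s["finger_gap"],s["contact_force"].round(1),s["eef_rot"].round(4).tolist())
pickle.dump((w,a,d,s),open("p15.pkl","wb"))
print(rel(w,s,"yellow",74))
for z in (56,60,64,68): print(z,[proj(d,(s["position"][0]+dx,s["position"][1]-33-8,z)).round(1) for dx in (-11,11)])
x=cv2.resize(d["bgr"][270:320,265:315],None,fx=8,fy=8,interpolation=cv2.INTER_NEAREST); q=cv2.resize(w["bgr"][150:350,180:380],None,fx=2,fy=2)
cv2.imwrite("pics/c15.png",cv2.convertScaleAbs(np.hstack([x,q]),alpha=1.5,beta=5))
E
```

```text
13.3167 [ 484.6 -291.3   53.4] 63.86546603553149 [-0.   0.2  0.2] [[0.0022, -1.0, -0.0002], [-1.0, -0.0022, 0.0004], [-0.0004, 0.0002, -1.0]]
((array([ 669.7, -303.8]), np.float64(381.3), np.float64(5.57)), array([  12.9, -185. ]))
56 [array([291.7, 307.5]), array([301.4, 304.7])]
60 [array([291.7, 306.2]), array([301.4, 303.4])]
64 [array([291.7, 304.9]), array([301.5, 302.1])]
68 [array([291.7, 303.5]), array([301.5, 300.8])]
```

View pics/c15.png

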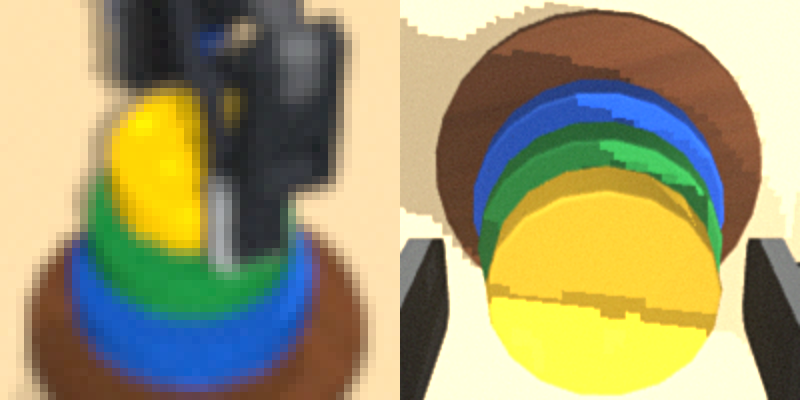

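The near tip reads z ≈ 65, beside the yellow disc (60–74) and clear of the green one (top 52). I'll shift 1.5 mm to centre, grip, then lift.

>>> move_arm([
  [0.5, 0.15, 0.05, 0, 0, 0, 0],
  [0.3, 0.15, 0.05, 0, 0, 0, 0],
  [0.1, 0.15, 0.05, 0, 0, 0, 0],
  [-1, 0.15, 0.05, 0, 0, 0, 0],
  [-1, 0.15, 0.05, 0, 0, 0, 0],
])

```text
time: 13.73
position: [484.6, -293.2, 54.5]
eef_rot: [[0.002, -1.0, 0.001], [-1.0, -0.002, -0.0], [0.0, -0.001, -1.0]]
contact_force: [-2.0, 0.8, 8.8]
finger_gap: 46.1
```

>>> move_arm([
  [-1, 0, 0, 0, 0, 0, 0],
  [-1, 0, 0, 0, 0, 0, 0],
  [-1, 0, 0, 0, 0, 0, 0],
])

```text
time: 13.98
position: [484.7, -293.3, 54.7]
eef_rot: [[0.002, -1.0, 0.001], [-1.0, -0.002, -0.0], [0.0, -0.001, -1.0]]
contact_force: [0.4, -0.6, 2.2]
finger_gap: 46.0
```

>>> move_arm([
  [-1, 0, 0, -1.0, 0, 0, 0],
  [-1, 0, 0, -3.0, 0, 0, 0],
  [-1, 0, 0, -5.5, 0, 0, 0],
  [-1, 0, 0, -8.0, 0, 0, 0],
  [-1, 0, 0, -10.0, 0, 0, 0],
])

```text
time: 14.4
position: [484.8, -293.4, 156.9]
eef_rot: [[0.002, -1.0, 0.002], [-1.0, -0.002, -0.001], [0.001, -0.002, -1.0]]
contact_force: [0.8, -0.2, -0.7]
finger_gap: 46.1
```

```bash
sleep 1; python3 - <<'E'
from h import *
import pickle
w=cam("wrist"); a=cam("scene"); d=cam("side"); s=manip.state(); print(s["time"],s["position"].round(1),s["finger_gap"],s["contact_force"].round(1),s["eef_rot"].round(4).tolist())
pickle.dump((w,a,d,s),open("p16.pkl","wb"))
x=cv2.resize(d["bgr"][230:320,250:340],None,fx=4.44,fy=4.44,interpolation=cv2.INTER_NEAREST)[:400,:400]; q=cv2.resize(w["bgr"][150:350,180:380],None,fx=2,fy=2)
cv2.imwrite("pics/c16.png",cv2.convertScaleAbs(np.hstack([x[:399],q[:399]]),alpha=1.5,beta=5))
E
```

```text
14.55 [ 485.5 -293.8  156.7] 46.08678302147117 [ 0.   0.5 -1.1] [[0.0019, -1.0, 0.0042], [-1.0, -0.0019, -0.0022], [0.0022, -0.0042, -1.0]]
```

View pics/c16.png

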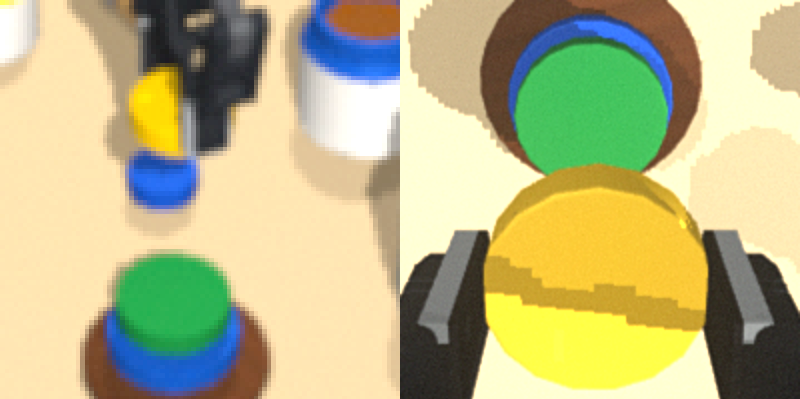

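The yellow disc is held level (gap 46.1), and green is now exposed on the stack at its place. I'll carry yellow to its jar.

>>> move_arm([
  [-1, -2.5, 0.1, 0, -0.004, -0.002, 0.002],
  [-1, -6.0, 0.3, 0, -0.004, -0.002, 0.002],
  [-1, -10.0, 0.5, 0, -0.004, -0.002, 0.002],
  [-1, -14.0, 0.6, 0, -0.004, -0.002, 0.002],
  [-1, -18.0, 0.8, 0, -0.004, -0.002, 0.002],
])

```text
time: 14.97
position: [475.9, -112.2, 155.2]
eef_rot: [[-0.001, -1.0, -0.002], [-1.0, 0.001, 0.0], [-0.0, 0.002, -1.0]]
contact_force: [0.3, 0.8, -0.2]
finger_gap: 46.0
```

>>> move_arm([
  [-1, -4.0, 0.2, 0, 0, 0, 0],
  [-1, -7.5, 0.3, 0, 0, 0, 0],
  [-1, -10.0, 0.4, 0, 0, 0, 0],
  [-1, -10.7, 0.4, 0, 0, 0, 0],
  [-1, -10.7, 0.4, 0, 0, 0, 0],
])

```text
time: 15.38
position: [471.3, -3.8, 154.5]
eef_rot: [[0.002, -1.0, -0.003], [-1.0, -0.002, 0.0], [-0.0, 0.003, -1.0]]
contact_force: [0.3, -0.1, -0.6]
finger_gap: 45.9
```

```bash
sleep 1; python3 - <<'E'
from h import *
import pickle
w,a,d,s=pickle.load(open("p16.pkl","rb")); print("held",rel(w,s,"yellow",s["position"][2]-2.7+22,rad=62))
w=cam("wrist"); w=cam("wrist"); s=manip.state(); print(s["time"],s["position"].round(1),s["finger_gap"],s["contact_force"].round(1),s["eef_rot"].round(4).tolist())
pickle.dump((w,s),open("p17.pkl","wb"))
x=cv2.convertScaleAbs(cv2.resize(w["bgr"][130:330,190:370],None,fx=3,fy=3,interpolation=cv2.INTER_CUBIC),alpha=1.5,beta=5)
def pt(p,c):
    u,v=proj(w,p); cv2.circle(x,(int((u-190)*3+1),int((v-130)*3+1)),2,c,-1)
for t in np.linspace(0,2*np.pi,48):
    pt((472.3+18.5*np.cos(t),-3.7+18.5*np.sin(t),66),(0,255,0)); pt((472.3+23.5*np.cos(t),-3.7+23.5*np.sin(t),66),(255,0,0))
cv2.imwrite("pics/c17.png",x)
E
```

```text
held ((array([ 477.9, -293.6]), np.float64(37.9), np.float64(2.29)), array([-0.3,  7.6]))
15.4833 [471.7  -5.7 154.7] 46.07102660083065 [ 0.9 -0.4  0.3] [[-0.0002, -1.0, -0.0026], [-1.0, 0.0002, -0.0001], [0.0001, 0.0026, -1.0]]
```

View pics/c17.png

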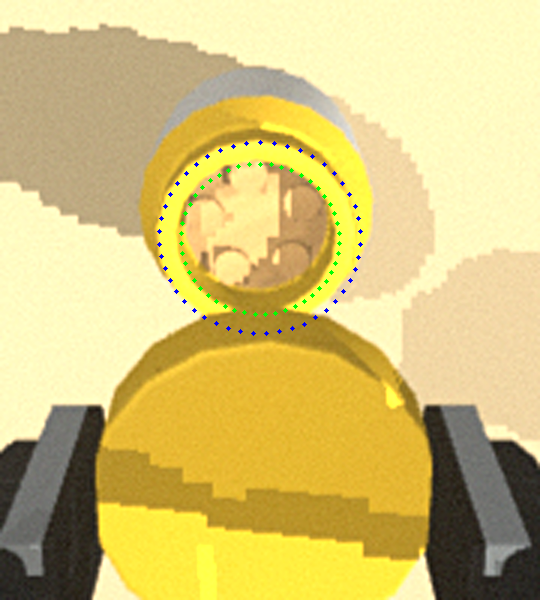

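The mouth found earlier matches the picture to within about 1 px, with the ring at crop (257,235). I'll nudge 2 mm and lower.

>>> move_arm([
  [-1, -0.22, -0.17, 1.0, 0.003, 0, 0],
  [-1, -0.22, -0.17, 2.5, 0.003, 0, 0],
  [-1, -0.22, -0.17, 4.5, 0.003, 0, 0],
  [-1, -0.22, -0.17, 6.2, 0.003, 0, 0],
  [-1, -0.22, -0.17, 7.5, 0.003, 0, 0],
])

```text
time: 15.9
position: [472.7, -5.2, 78.2]
eef_rot: [[-0.002, -1.0, -0.001], [-1.0, 0.002, -0.0], [0.0, 0.001, -1.0]]
contact_force: [-0.0, -0.2, 0.5]
finger_gap: 45.8
```

>>> move_arm([
  [-1, 0, 0, 0.3, 0, 0, 0],
  [-1, 0, 0, 0.5, 0, 0, 0],
  [-1, 0, 0, 0.5, 0, 0, 0],
])

```text
time: 16.15
position: [472.7, -6.2, 73.1]
eef_rot: [[-0.004, -1.0, -0.001], [-1.0, 0.004, -0.001], [0.001, 0.001, -1.0]]
contact_force: [0.9, 0.0, 0.3]
finger_gap: 46.5
```

```bash
sleep 1; python3 - <<'E'
from h import *
s=manip.state(); print(s["time"],s["position"].round(1),s["finger_gap"],s["contact_force"].round(1),s["eef_rot"].round(4).tolist())
w=cam("wrist"); a=cam("scene"); d=cam("side")
def z(im,x0,y0,ww,hh,k): return cv2.convertScaleAbs(cv2.resize(im[y0:y0+hh,x0:x0+ww],None,fx=k,fy=k,interpolation=cv2.INTER_CUBIC),alpha=1.6,beta=10)
x=z(a["bgr"],247,160,60,60,4.4); y=z(d["bgr"],217,190,60,60,4.4); q=z(w["bgr"],180,150,180,180,1.4667)
h=min(x.shape[0],y.shape[0],q.shape[0]); cv2.imwrite("pics/c18.png",np.hstack([x[:h],y[:h],q[:h]]))
E
```

```text
16.15 [472.7  -6.2  73.1] 46.45119545699602 [0.9 0.  0.3] [[-0.0035, -1.0, -0.0015], [-1.0, 0.0035, -0.0005], [0.0005, 0.0015, -1.0]]
```

View pics/c18.png

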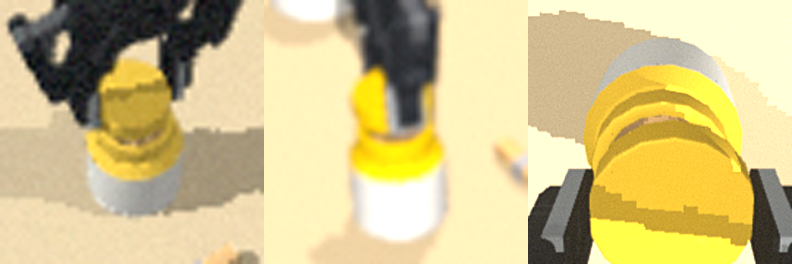

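>>> move_arm([
  [-1, -0.15, -0.04, 0, 0, 0, -0.003],
  [-1, -0.3, -0.04, 0, 0, 0, -0.003],
  [-1, -0.3, -0.04, 0, 0, 0, -0.003],
  [-1, -0.3, -0.04, 0, 0, 0, -0.003],
])

```text
time: 16.63
position: [473.9, -2.4, 74.2]
eef_rot: [[0.001, -1.0, 0.001], [-1.0, -0.001, -0.0], [0.0, -0.001, -1.0]]
contact_force: [0.1, 0.7, -0.9]
finger_gap: 46.2
```

```bash
sleep 1; python3 - <<'E'
from h import *
s=manip.state(); print(s["time"],s["position"].round(1),s["finger_gap"],s["contact_force"].round(1),s["eef_rot"].round(4).tolist())
w=cam("wrist"); s=manip.state(); print(s["time"],s["position"].round(1))
x=cv2.convertScaleAbs(cv2.resize(w["bgr"][150:330,190:370],None,fx=3,fy=3,interpolation=cv2.INTER_CUBIC),alpha=1.5,beta=5)
def pt(p,c):
    u,v=proj(w,p); cv2.circle(x,(int((u-190)*3+1),int((v-150)*3+1)),2,c,-1)
for t in np.linspace(0,2*np.pi,48):
    pt((472.3+23.5*np.cos(t),-3.7+23.5*np.sin(t),66),(255,0,0)); pt((472.3+24*np.cos(t),-3.7+24*np.sin(t),s["position"][2]-2.7+22),(0,0,0))
cv2.imwrite("pics/c19.png",x)
E
```

```text
16.6333 [473.9  -2.4  74.2] 46.21291825598754 [ 0.1  0.7 -0.9] [[0.0008, -1.0, 0.0009], [-1.0, -0.0008, -0.0005], [0.0005, -0.0009, -1.0]]
16.6833 [473.9  -2.4  74.2]
```

View pics/c19.png

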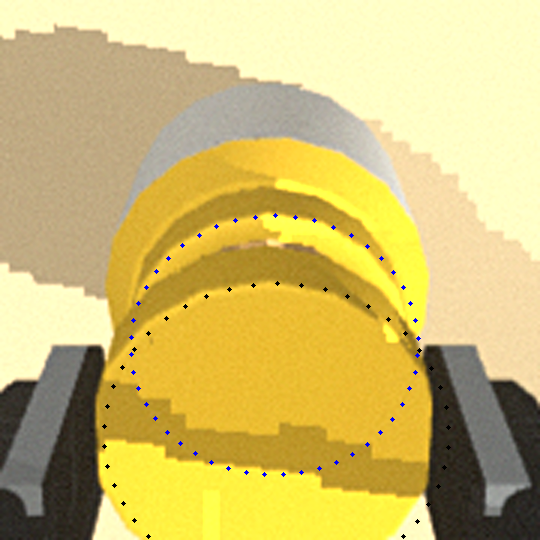

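The lid and jar centres now agree to about 1 mm. I'll lower the last 13.5 mm, watching the force.

>>> move_arm([
  [-1, 0.07, 0.07, 0.4, 0, 0, 0],
  [-1, 0.07, 0.07, 0.8, 0, 0, 0],
  [-1, 0.07, 0.07, 1.1, 0, 0, 0],
  [-1, 0.07, 0.07, 1.3, 0, 0, 0],
  [-1, 0.07, 0.07, 1.3, 0, 0, 0],
])

```text
time: 17.1
position: [472.9, -3.2, 60.8]
eef_rot: [[0.001, -1.0, -0.0], [-1.0, -0.001, -0.001], [0.001, 0.0, -1.0]]
contact_force: [0.5, -0.1, 0.2]
finger_gap: 46.1
```

>>> move_arm([
  [-1, 0, 0, 0.05, 0, 0, 0],
  [-1, 0, 0, 0.1, 0, 0, 0],
  [-1, 0, 0, 0.1, 0, 0, 0],
])

```text
time: 17.35
position: [473.0, -3.2, 60.5]
eef_rot: [[0.001, -1.0, -0.0], [-1.0, -0.001, -0.001], [0.001, 0.0, -1.0]]
contact_force: [-4.7, 0.6, 15.9]
finger_gap: 46.4
```

The force rises at the expected seated height (60.5 against 60.7). I'll release and lift.

>>> move_arm([
  [-1, 0, 0, -0.05, 0, 0, 0],
  [0.1, 0, 0, -0.08, 0, 0, 0],
  [0.3, 0, 0, -0.08, 0, 0, 0],
  [0.5, 0, 0, -0.08, 0, 0, 0],
  [0.5, 0, 0, -0.1, 0, 0, 0],
])

```text
time: 17.77
position: [472.9, -3.2, 61.3]
eef_rot: [[0.001, -1.0, -0.0], [-1.0, -0.001, -0.001], [0.001, 0.0, -1.0]]
contact_force: [-0.3, 0.6, 0.0]
finger_gap: 64.2
```

>>> move_arm([
  [0.5, 0, 0, -1.0, 0, 0, 0],
  [0.6, 0, 0, -3.0, 0, 0, 0],
  [0.7, 0, 0, -6.0, 0, 0, 0],
  [0.75, 0, 0, -9.0, 0, 0, 0],
  [0.75, 0, 0, -11.0, 0, 0, 0],
])

```text
time: 18.18
position: [473.7, -3.2, 174.3]
eef_rot: [[0.001, -1.0, 0.002], [-1.0, -0.001, -0.001], [0.001, -0.002, -1.0]]
contact_force: [0.9, 0.7, -1.0]
finger_gap: 74.9
```

```bash
sleep 1; python3 - <<'E'
from h import *
import pickle
a=cam("scene"); d=cam("side"); w=cam("wrist"); s=manip.state(); print(s["time"],s["position"].round(1),s["finger_gap"],s["contact_force"].round(1),s["eef_rot"].round(4).tolist())
pickle.dump((w,a,d,s),open("p20.pkl","wb"))
def z(im,x0,y0,ww,hh,k): return cv2.convertScaleAbs(cv2.resize(im[y0:y0+hh,x0:x0+ww],None,fx=k,fy=k,interpolation=cv2.INTER_CUBIC),alpha=1.6,beta=10)
x=z(a["bgr"],247,160,60,60,4.4); y=z(d["bgr"],217,190,60,60,4.4); q=z(w["bgr"],180,130,180,180,1.4667)
x2=z(a["bgr"],145,205,60,60,4.4); y2=z(d["bgr"],260,270,60,60,4.4); 
h=min(x.shape[0],y.shape[0],q.shape[0]); top=np.hstack([x[:h],y[:h],q[:h]]); bot=np.hstack([x2[:h],y2[:h],np.zeros_like(q[:h])]); cv2.imwrite("pics/c20.png",np.vstack([top,bot]))
E
```

```text
18.3333 [474.2  -3.2 173.4] 74.73006216424379 [-0.2  0.5 -0.1] [[0.0008, -1.0, 0.0038], [-1.0, -0.0008, -0.0007], [0.0007, -0.0038, -1.0]]
```

View pics/c20.png

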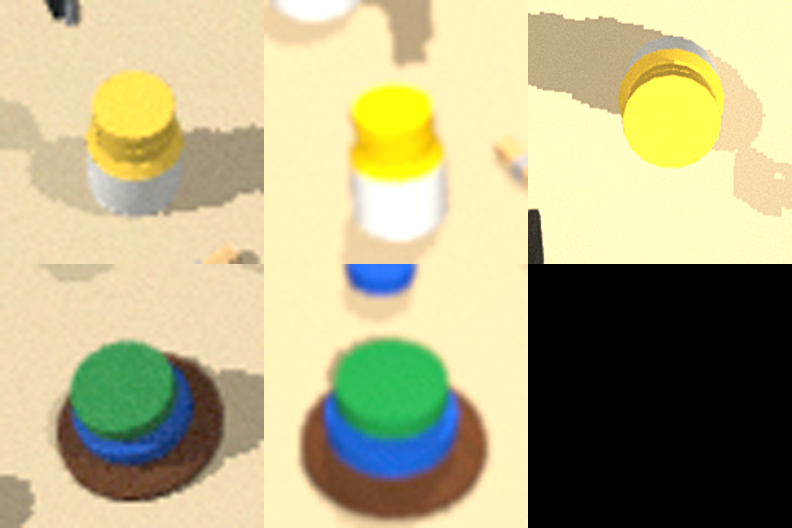

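The yellow lid is seated and level. Next I'll measure the green lid from this picture set and go back to the stack.

```bash
python3 - <<'E'
from h import *
import pickle
w,a,d,s=pickle.load(open("p20.pkl","rb"))
def blob(c,col,u,v):
    m=masks(c,smin=110,vmin=40)[col]; b,l=blobs(m,25); return min(b,key=lambda t:np.hypot(t[2][0]-u,t[2][1]-v))
A=blob(a,"green",*proj(a,(484,-293,45))); D=blob(d,"green",*proj(d,(484,-293,45)))
print(A[1],A[2],D[1],D[2]); P,e=tri(a,A[2],d,D[2]); print(P.round(1),round(e,2),onz(a,*A[2],45).round(1),onz(d,*D[2],45).round(1))
print("axis tilt in side", proj(d,(472.5,-3.5,20)).round(1),proj(d,(472.5,-3.5,75)).round(1))
H,S,V=hues(d); 
for c,n in ((a,"scene"),(d,"side")):
    b=blob(c,"yellow",*proj(c,(472.5,-3.5,70))); print(n,b[1],b[2],"expected lid top",proj(c,(472.5,-3.5,80)).round(1))
E
```

```text
[161 223  24  22 409] [172.65770171 233.51833741] [276 287  26  22 454] [288.35682819 297.74889868]
[ 481.3 -292.6   43.5] 0.25 [ 482.3 -292.6   45. ] [ 480.7 -293.8   45. ]
axis tilt in side [247.  231.2] [245.8 214.7]
scene [267 176  22  25 349] [276.89111748 188.36103152] expected lid top [277.1 183.2]
side [237 210  20  21 349] [246.24928367 220.08309456] expected lid top [245.7 213.2]
```

>>> move_arm([
  [0.75, 3.0, -0.1, 0, 0, 0, 0],
  [0.75, 7.0, -0.3, 0, 0, 0, 0],
  [0.75, 11.0, -0.4, 0, 0, 0, 0],
  [0.75, 15.0, -0.6, 0, 0, 0, 0],
  [0.75, 19.0, -0.7, 0, 0, 0, 0],
])

```text
time: 18.75
position: [480.5, -194.7, 172.6]
eef_rot: [[0.001, -1.0, 0.002], [-1.0, -0.001, -0.0], [0.0, -0.002, -1.0]]
contact_force: [0.6, 0.9, 0.2]
finger_gap: 74.6
```

>>> move_arm([
  [0.75, 3.5, -0.1, 0.5, 0, 0, 0],
  [0.75, 7.0, -0.2, 1.5, 0, 0, 0],
  [0.75, 9.5, -0.2, 3.0, 0, 0, 0],
  [0.75, 10.0, -0.2, 4.0, 0, 0, 0],
  [0.75, 10.0, -0.2, 4.0, 0, 0, 0],
])

```text
time: 19.17
position: [480.6, -294.9, 129.4]
eef_rot: [[-0.001, -1.0, -0.002], [-1.0, 0.001, 0.003], [-0.003, 0.002, -1.0]]
contact_force: [-0.9, 0.6, 0.4]
finger_gap: 74.8
```

```bash
sleep 1; python3 - <<'E'
from h import *
import pickle
w=cam("wrist"); w=cam("wrist"); s=manip.state(); print(s["time"],s["position"].round(1),s["finger_gap"],s["contact_force"].round(1),s["eef_rot"].round(4).tolist())
pickle.dump((w,s),open("p21.pkl","wb")); cv2.imwrite("pics/wrist21.png",w["bgr"])
print(rel(w,s,"green",52))
E
```

```text
19.2667 [ 481.7 -293.5  131.6] 74.56599624704471 [-0.9 -0.7 -1. ] [[0.0009, -1.0, -0.0002], [-1.0, -0.0009, 0.0019], [-0.0019, 0.0002, -1.0]]
((array([-2.152484e+05, -1.251000e+02]), np.float64(431421.9), np.float64(7.99)), array([  -355.3, 215729.9]))
```

View pics/wrist21.png

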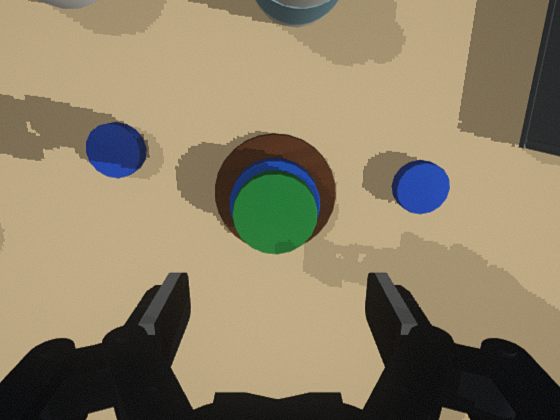

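The green disc is centred at (276,213), which gives (483.5,-292.5), and the scene/side pair gives (481.3,-292.6). I'll descend to straddle it.

>>> move_arm([
  [0.75, -0.06, -0.15, 1.0, 0, 0.002, 0.001],
  [0.75, -0.06, -0.15, 3.0, 0, 0.002, 0.001],
  [0.75, -0.06, -0.15, 5.0, 0, 0.002, 0.001],
  [0.75, -0.06, -0.15, 7.0, 0, 0.002, 0.001],
  [0.75, -0.06, -0.15, 8.5, 0, 0.002, 0.001],
])

```text
time: 19.68
position: [483.1, -290.8, 45.3]
eef_rot: [[0.002, -1.0, -0.001], [-1.0, -0.002, 0.0], [-0.0, 0.001, -1.0]]
contact_force: [-0.3, 1.0, 0.6]
finger_gap: 74.4
```

>>> move_arm([
  [0.75, 0, 0, 0.8, 0, 0, 0],
  [0.75, 0, 0, 1.5, 0, 0, 0],
  [0.75, 0, 0, 1.8, 0, 0, 0],
  [0.75, 0, 0, 1.8, 0, 0, 0],
])

```text
time: 20.02
position: [483.3, -290.3, 27.2]
eef_rot: [[0.002, -1.0, -0.001], [-1.0, -0.002, 0.0], [-0.0, 0.001, -1.0]]
contact_force: [-0.5, -0.2, 1.0]
finger_gap: 74.8
```

```bash
sleep 1; python3 - <<'E'
from h import *
import pickle
w=cam("wrist"); d=cam("side"); s=manip.state(); print(s["time"],s["position"].round(1),s["finger_gap"],s["contact_force"].round(1),s["eef_rot"].round(4).tolist())
pickle.dump((w,d,s),open("p22.pkl","wb"))
for z in (34,38,42,46): print(z,[proj(d,(s["position"][0]+dx,s["position"][1]-37.5-8,z)).round(1) for dx in (-11,11)])
x=cv2.resize(d["bgr"][280:330,265:315],None,fx=8,fy=8,interpolation=cv2.INTER_NEAREST); q=cv2.resize(w["bgr"][150:350,180:380],None,fx=2,fy=2)
cv2.imwrite("pics/c22.png",cv2.convertScaleAbs(np.hstack([x,q]),alpha=1.5,beta=5))
E
```

```text
20.1167 [ 483.7 -291.    28. ] 74.71047729560841 [-0.6 -0.2  0.4] [[0.0018, -1.0, 0.0004], [-1.0, -0.0018, -0.0003], [0.0003, -0.0004, -1.0]]
34 [array([292. , 316.1]), array([301.6, 313.3])]
38 [array([292. , 314.8]), array([301.6, 312. ])]
42 [array([292. , 313.5]), array([301.7, 310.7])]
46 [array([292. , 312.2]), array([301.7, 309.5])]
```

View pics/c22.png

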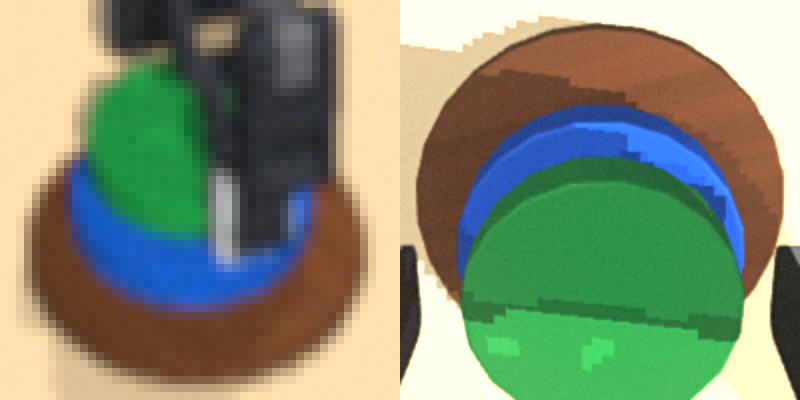

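The near tip is at z ≈ 42 and will swing to ~38 when closed, so I'll raise 2 mm, centre by 1.5 mm, grip and lift.

>>> move_arm([
  [0.75, 0.15, 0, -0.2, 0, 0, 0],
  [0.5, 0.15, 0, -0.2, 0, 0, 0],
  [0.3, 0.15, 0, -0.2, 0, 0, 0],
  [-1, 0.15, 0, -0.2, 0, 0, 0],
  [-1, 0.15, 0, -0.2, 0, 0, 0],
])

```text
time: 20.53
position: [484.3, -293.0, 31.7]
eef_rot: [[0.002, -1.0, 0.002], [-1.0, -0.002, -0.001], [0.001, -0.002, -1.0]]
contact_force: [-2.9, 1.4, 16.1]
finger_gap: 55.1
```

>>> move_arm([
  [-1, 0, 0, 0, 0, 0, 0],
  [-1, 0, 0, 0, 0, 0, 0],
  [-1, 0, 0, 0, 0, 0, 0],
])

```text
time: 20.78
position: [484.5, -293.1, 32.0]
eef_rot: [[0.001, -1.0, 0.002], [-1.0, -0.001, -0.001], [0.001, -0.002, -1.0]]
contact_force: [-0.4, -0.5, -0.7]
finger_gap: 54.9
```

>>> move_arm([
  [-1, 0, 0, -1.0, 0, 0, 0],
  [-1, 0, 0, -3.0, 0, 0, 0],
  [-1, 0, 0, -6.0, 0, 0, 0],
  [-1, 0, 0, -9.5, 0, 0, 0],
  [-1, 0, 0, -12.5, 0, 0, 0],
])

```text
time: 21.2
position: [484.0, -292.9, 159.2]
eef_rot: [[0.001, -1.0, 0.002], [-1.0, -0.001, -0.001], [0.001, -0.002, -1.0]]
contact_force: [0.8, -0.3, -0.8]
finger_gap: 54.7
```

```bash
sleep 1; python3 - <<'E'
from h import *
import pickle
w=cam("wrist"); a=cam("scene"); d=cam("side"); s=manip.state(); print(s["time"],s["position"].round(1),s["finger_gap"],s["contact_force"].round(1),s["eef_rot"].round(4).tolist())
pickle.dump((w,a,d,s),open("p23.pkl","wb"))
x=cv2.resize(d["bgr"][230:320,250:340],None,fx=4.44,fy=4.44,interpolation=cv2.INTER_NEAREST)[:400,:400]; q=cv2.resize(w["bgr"][150:350,180:380],None,fx=2,fy=2)
cv2.imwrite("pics/c23.png",cv2.convertScaleAbs(np.hstack([x[:399],q[:399]]),alpha=1.5,beta=5))
E
```

```text
21.35 [ 485.7 -293.9  160.1] 54.83953654251976 [ 0.2  0.5 -1.2] [[0.0013, -1.0, 0.0069], [-1.0, -0.0013, -0.0043], [0.0043, -0.0069, -1.0]]
```

View pics/c23.png

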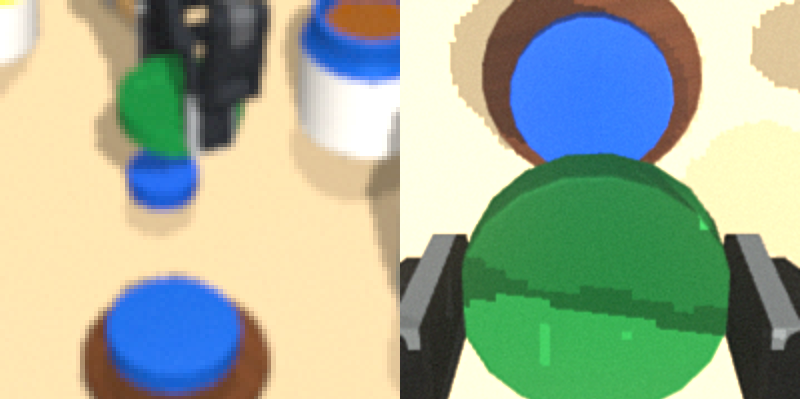

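The green lid is held level (gap 54.8), with blue left on the trivet. I'll carry it to the green jar.

>>> move_arm([
  [-1, -3.0, 0, 0, -0.007, -0.004, 0.001],
  [-1, -7.0, -0.1, 0, -0.007, -0.004, 0.001],
  [-1, -11.0, -0.1, 0, -0.007, -0.004, 0.001],
  [-1, -15.0, -0.1, -0.1, -0.007, -0.004, 0.001],
  [-1, -19.0, -0.2, -0.1, -0.007, -0.004, 0.001],
])

```text
time: 21.77
position: [486.0, -102.2, 159.3]
eef_rot: [[-0.0, -1.0, -0.002], [-1.0, 0.0, 0.0], [-0.0, 0.002, -1.0]]
contact_force: [1.1, 0.6, -0.3]
finger_gap: 55.0
```

>>> move_arm([
  [-1, -4.0, 0, 0, 0, 0, 0],
  [-1, -8.0, 0, 0, 0, 0, 0],
  [-1, -12.0, 0, 0, 0, 0, 0],
  [-1, -16.0, 0, 0, 0, 0, 0],
  [-1, -20.0, 0, 0, 0, 0, 0],
])

```text
time: 22.18
position: [484.8, 99.6, 158.4]
eef_rot: [[-0.001, -1.0, -0.004], [-1.0, 0.001, -0.0], [0.0, 0.004, -1.0]]
contact_force: [0.1, -0.6, -0.4]
finger_gap: 55.2
```

```bash
sleep 1; python3 - <<'E'
from h import *
s=manip.state(); print(s["time"],s["position"].round(1),s["finger_gap"],s["contact_force"].round(1),s["eef_rot"].round(4).tolist())
R=s["eef_rot"]; print("to hover",(R.T@(np.array([489.0,253.9,160])-s["position"])).round(1))
E
```

```text
22.1833 [484.8  99.6 158.4] 55.17173618352435 [ 0.1 -0.6 -0.4] [[-0.0006, -1.0, -0.0039], [-1.0, 0.0006, -0.0002], [0.0002, 0.0039, -1.0]]
to hover [-154.3   -4.1   -1.6]
```

>>> move_arm([
  [-1, -4.0, -0.1, 0, 0.004, 0, 0],
  [-1, -8.0, -0.2, 0, 0.004, 0, 0],
  [-1, -11.8, -0.3, 0, 0.004, 0, 0],
  [-1, -14.5, -0.4, -0.1, 0.004, 0, 0],
  [-1, -15.4, -0.4, -0.1, 0.004, 0, 0],
])

```text
time: 22.6
position: [488.3, 257.0, 158.5]
eef_rot: [[0.002, -1.0, -0.001], [-1.0, -0.002, 0.0], [-0.0, 0.001, -1.0]]
contact_force: [0.1, -0.2, -0.3]
finger_gap: 55.3
```

>>> move_arm([
  [-1, 0, 0, 0, 0, 0, 0],
  [-1, 0, 0, 0, 0, 0, 0],
  [-1, 0, 0, 0, 0, 0, 0],
])

```text
time: 22.85
position: [487.6, 255.7, 157.7]
eef_rot: [[0.002, -1.0, -0.002], [-1.0, -0.002, -0.001], [0.001, 0.002, -1.0]]
contact_force: [-0.5, 0.6, -0.9]
finger_gap: 55.1
```

```bash
sleep 1; cat >> h.py <<'E'
def overlay(w,s,jx,jy,rim,ri,ro,fn,box=(180,120,200,200),k=3,lid=None):
    x0,y0,ww,hh=box
    x=cv2.convertScaleAbs(cv2.resize(w["bgr"][y0:y0+hh,x0:x0+ww],None,fx=k,fy=k,interpolation=cv2.INTER_CUBIC),alpha=1.5,beta=5)
    def pt(p,c):
        u,v=proj(w,p); cv2.circle(x,(int((u-x0+.5)*k),int((v-y0+.5)*k)),2,c,-1)
    for t in np.linspace(0,2*np.pi,48):
        pt((jx+ri*np.cos(t),jy+ri*np.sin(t),rim),(255,0,255)); pt((jx+ro*np.cos(t),jy+ro*np.sin(t),rim),(255,0,0))
        if lid: pt((lid[0]+lid[3]*np.cos(t),lid[1]+lid[3]*np.sin(t),lid[2]),(0,0,0))
    cv2.imwrite(fn,x)
E
python3 - <<'E'
from h import *
import pickle
w=cam("wrist"); s=manip.state(); print(s["time"],s["position"].round(1),s["finger_gap"],s["contact_force"].round(1),s["eef_rot"].round(4).tolist())
pickle.dump((w,s),open("p24.pkl","wb"))
overlay(w,s,488.1,253.9,72,23,28,"pics/c24.png",lid=(s["position"][0]-1,s["position"][1],s["position"][2]+20,28.3))
E
```

```text
22.9 [487.9 255.5 157.9] 54.92753249631749 [-0.1 -0.5 -0.1] [[0.001, -1.0, -0.002], [-1.0, -0.001, -0.0008], [0.0007, 0.002, -1.0]]
```

View pics/c24.png

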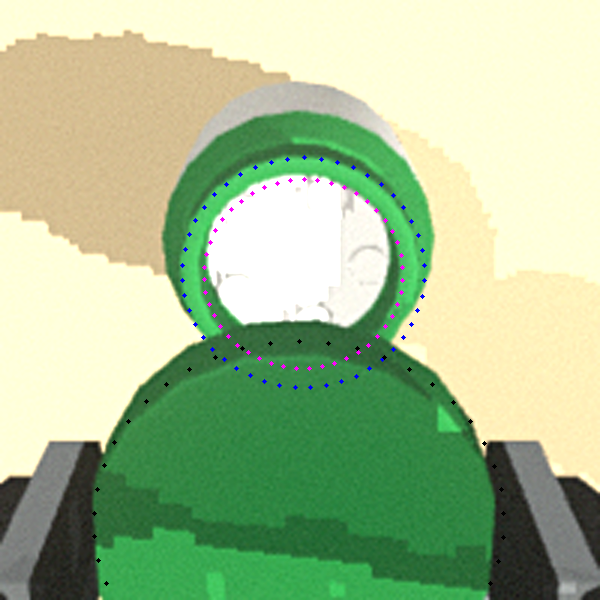

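The predicted jar ring matches the picture within about 1.5 px. The lid sits about 3 mm towards the base in the jaws; the scene and side cameras had it at x = 481.3, and the fit error was mine. I'll compensate and lower to just above the rim.

>>> move_arm([
  [-1, 0.13, -0.38, 1.0, 0.002, 0, 0.001],
  [-1, 0.13, -0.38, 2.5, 0.002, 0, 0.001],
  [-1, 0.13, -0.38, 4.5, 0.002, 0, 0.001],
  [-1, 0.13, -0.38, 6.2, 0.002, 0, 0.001],
  [-1, 0.13, -0.38, 7.5, 0.002, 0, 0.001],
])

```text
time: 23.32
position: [491.2, 252.4, 81.0]
eef_rot: [[-0.002, -1.0, -0.001], [-1.0, 0.002, -0.002], [0.002, 0.001, -1.0]]
contact_force: [-0.7, -0.6, -0.2]
finger_gap: 55.0
```

>>> move_arm([
  [-1, 0, 0, 0.5, 0, 0, 0],
  [-1, 0, 0, 0.7, 0, 0, 0],
  [-1, 0, 0, 0.7, 0, 0, 0],
])

```text
time: 23.57
position: [491.0, 251.5, 73.5]
eef_rot: [[-0.003, -1.0, -0.002], [-1.0, 0.003, -0.002], [0.002, 0.002, -1.0]]
contact_force: [-1.3, 0.2, -0.2]
finger_gap: 54.7
```

```bash
sleep 1; python3 - <<'E'
from h import *
import pickle
a=cam("scene"); d=cam("side"); w=cam("wrist"); s=manip.state(); print(s["time"],s["position"].round(1),s["finger_gap"],s["contact_force"].round(1),s["eef_rot"].round(4).tolist())
pickle.dump((w,a,d,s),open("p25.pkl","wb"))
overlay(w,s,488.5,254.5,72,23,28,"pics/c25.png",lid=(s["position"][0]-3,s["position"][1],s["position"][2]+20,28.3))
def z(im,x0,y0,ww,hh,k): return cv2.convertScaleAbs(cv2.resize(im[y0:y0+hh,x0:x0+ww],None,fx=k,fy=k,interpolation=cv2.INTER_CUBIC),alpha=1.6,beta=10)
cv2.imwrite("pics/c25b.png",np.hstack([z(a["bgr"],330,130,70,70,5),z(d["bgr"],180,150,70,70,5)]))
E
```

```text
23.7167 [491.8 252.4  74.8] 54.912810071004735 [-0.6  0.3 -0.1] [[-0.0019, -1.0, 0.0001], [-1.0, 0.0019, -0.001], [0.001, -0.0001, -1.0]]
```

View pics/c25.png

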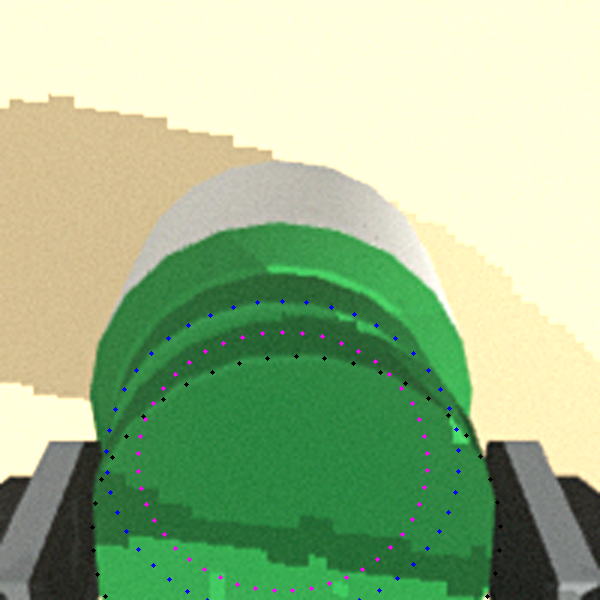

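View pics/c25b.png

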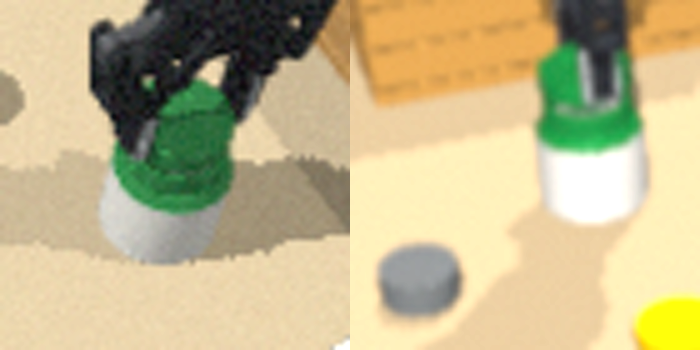

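The lid now matches its predicted circle, and the jar centre is 2.2 mm to the left of it in the wrist view. I'll shift by that much and lower.

>>> move_arm([
  [-1, -0.22, 0, -0.1, 0, 0, -0.002],
  [-1, -0.22, 0, -0.1, 0, 0, -0.002],
  [-1, -0.22, 0, 0, 0, 0, -0.002],
  [-1, -0.22, 0, 0.2, 0, 0, -0.002],
  [-1, -0.22, 0, 0.4, 0, 0, -0.002],
])

```text
time: 24.13
position: [491.8, 254.7, 70.8]
eef_rot: [[0.0, -1.0, 0.0], [-1.0, -0.0, -0.001], [0.001, -0.0, -1.0]]
contact_force: [0.5, -0.3, -0.5]
finger_gap: 55.0
```

```bash
python3 - <<'E'
from h import *
s=manip.state(); print(s["time"],s["position"].round(1),s["finger_gap"],s["contact_force"].round(1),s["eef_rot"].round(4).tolist())
E
```

```text
24.1333 [491.8 254.7  70.8] 54.99425767483531 [ 0.5 -0.3 -0.5] [[0.0002, -1.0, 0.0003], [-1.0, -0.0002, -0.0009], [0.0009, -0.0003, -1.0]]
```

The plug has entered by about 3 mm (lid bottom 69, rim 72) with no force. I'll go on to the seated height, TCP ≈ 66.

>>> move_arm([
  [-1, 0, 0, 0.2, 0, 0, 0],
  [-1, 0, 0, 0.4, 0, 0, 0],
  [-1, 0, 0, 0.5, 0, 0, 0],
  [-1, 0, 0, 0.5, 0, 0, 0],
])

```text
time: 24.47
position: [491.7, 254.7, 65.9]
eef_rot: [[0.0, -1.0, -0.0], [-1.0, -0.0, -0.001], [0.001, 0.0, -1.0]]
contact_force: [-1.6, 0.3, 3.8]
finger_gap: 55.2
```

>>> move_arm([
  [-1, 0, 0, 0.05, 0, 0, 0],
  [-1, 0, 0, 0.08, 0, 0, 0],
  [-1, 0, 0, 0.08, 0, 0, 0],
])

```text
time: 24.72
position: [491.7, 254.7, 65.8]
eef_rot: [[0.0, -1.0, -0.0], [-1.0, -0.0, -0.001], [0.001, 0.0, -1.0]]
contact_force: [-4.3, -1.2, 12.1]
finger_gap: 55.0
```

Contact came at 65.9 (expected 66), so it is seated. I'll release, lift and look.

>>> move_arm([
  [-1, 0, 0, -0.05, 0, 0, 0],
  [0.3, 0, 0, -0.07, 0, 0, 0],
  [0.5, 0, 0, -0.07, 0, 0, 0],
  [0.6, 0, 0, -0.07, 0, 0, 0],
  [0.6, 0, 0, -0.1, 0, 0, 0],
])

```text
time: 25.13
position: [491.6, 254.6, 66.6]
eef_rot: [[0.0, -1.0, -0.0], [-1.0, -0.0, -0.001], [0.001, 0.0, -1.0]]
contact_force: [-0.5, 0.2, 0.1]
finger_gap: 68.4
```

>>> move_arm([
  [0.6, 0, 0, -1.0, 0, 0, 0],
  [0.7, 0, 0, -3.0, 0, 0, 0],
  [0.8, 0, 0, -6.0, 0, 0, 0],
  [0.95, 0, 0, -9.0, 0, 0, 0],
  [0.95, 0, 0, -11.0, 0, 0, 0],
])

```text
time: 25.55
position: [492.4, 255.2, 179.8]
eef_rot: [[0.0, -1.0, 0.002], [-1.0, -0.0, -0.0], [0.0, -0.002, -1.0]]
contact_force: [1.1, 0.7, 0.0]
finger_gap: 83.3
```

```bash
sleep 1; python3 - <<'E'
from h import *
import pickle
a=cam("scene"); d=cam("side"); w=cam("wrist"); s=manip.state(); print(s["time"],s["position"].round(1),s["finger_gap"],s["contact_force"].round(1),s["eef_rot"].round(4).tolist())
pickle.dump((w,a,d,s),open("p26.pkl","wb"))
def z(im,x0,y0,ww,hh,k): return cv2.convertScaleAbs(cv2.resize(im[y0:y0+hh,x0:x0+ww],None,fx=k,fy=k,interpolation=cv2.INTER_CUBIC),alpha=1.6,beta=10)
x=z(a["bgr"],335,135,60,60,4.4); y=z(d["bgr"],190,150,60,60,4.4); q=z(w["bgr"],180,130,180,180,1.4667)
x2=z(a["bgr"],145,205,60,60,4.4); y2=z(d["bgr"],260,270,60,60,4.4); 
h=min(x.shape[0],y.shape[0],q.shape[0]); cv2.imwrite("pics/c26.png",np.vstack([np.hstack([x[:h],y[:h],q[:h]]),np.hstack([x2[:h],y2[:h],np.zeros_like(q[:h])])]))
def blob(c,col,u,v):
    m=masks(c,smin=110,vmin=40)[col]; b,l=blobs(m,25); return min(b,key=lambda t:np.hypot(t[2][0]-u,t[2][1]-v))
A=blob(a,"blue",*proj(a,(484,-293,23))); D=blob(d,"blue",*proj(d,(484,-293,23)))
print(A[1],A[2],D[1],D[2]); P,e=tri(a,A[2],d,D[2]); print(P.round(1),round(e,2),onz(a,*A[2],23).round(1),onz(d,*D[2],23).round(1))
E
```

```text
25.7 [492.8 255.4 178.9] 83.22510857664803 [-0.1  0.2 -0.5] [[0.0002, -1.0, 0.0032], [-1.0, -0.0002, 0.0007], [-0.0007, -0.0032, -1.0]]
[161 225  28  26 540] [174.80740741 237.36851852] [274 293  30  26 626] [288.41853035 305.18530351]
[ 480.9 -292.3   20.3] 0.96 [ 482.1 -291.8   23. ] [ 480.3 -295.1   23. ]
```

View pics/c26.png

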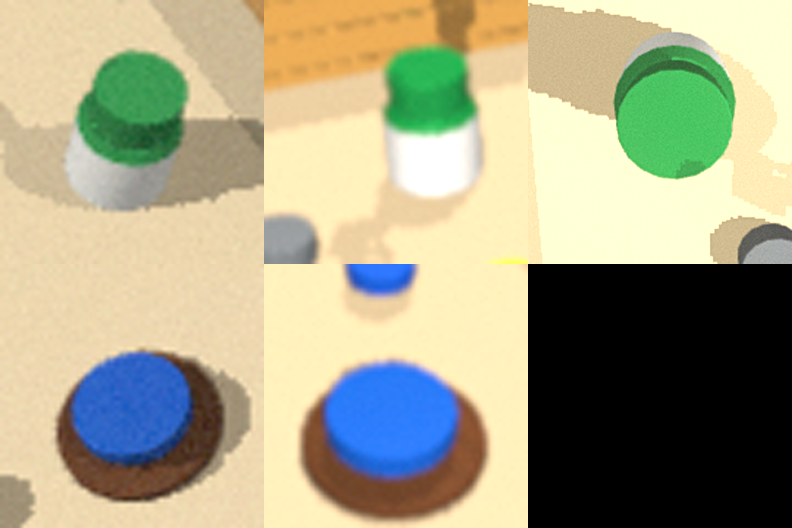

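The green lid is seated level. Blue is the last one on the trivet; scene and side put it at about (481.5,-292.5). I'll go back there.

>>> move_arm([
  [1, 3.0, 0.1, 0, -0.003, 0.001, 0],
  [1, 7.0, 0.1, 0, -0.003, 0.001, 0],
  [1, 11.0, 0.2, 0, -0.003, 0.001, 0],
  [1, 15.0, 0.3, 0, -0.003, 0.001, 0],
  [1, 19.0, 0.4, 0, -0.003, 0.001, 0],
])

```text
time: 26.12
position: [487.6, 63.7, 177.8]
eef_rot: [[0.001, -1.0, -0.002], [-1.0, -0.001, -0.001], [0.001, 0.002, -1.0]]
contact_force: [1.2, 0.7, 0.1]
finger_gap: 85.5
```

>>> move_arm([
  [1, 4.0, 0.1, 0, 0, 0, 0],
  [1, 8.0, 0.2, 0, 0, 0, 0],
  [1, 12.0, 0.2, 0, 0, 0, 0],
  [1, 16.0, 0.3, 0, 0, 0, 0],
  [1, 20.0, 0.4, 0, 0, 0, 0],
])

```text
time: 26.53
position: [482.5, -138.0, 177.1]
eef_rot: [[0.001, -1.0, -0.003], [-1.0, -0.001, -0.0], [0.0, 0.003, -1.0]]
contact_force: [1.6, 0.4, 0.1]
finger_gap: 85.6
```

```bash
python3 - <<'E'
from h import *
s=manip.state(); print(s["time"],s["position"].round(1),s["finger_gap"],s["contact_force"].round(1),s["eef_rot"].round(4).tolist())
R=s["eef_rot"]; print("to hover",(R.T@(np.array([482,-292.5,120])-s["position"])).round(1))
E
```

```text
26.5333 [ 482.5 -138.   177.1] 85.62659344463137 [1.6 0.4 0.1] [[0.001, -1.0, -0.0032], [-1.0, -0.001, -0.0001], [0.0001, 0.0032, -1.0]]
to hover [154.5   0.5  57.1]
```

>>> move_arm([
  [1, 4.0, 0, 0, 0.003, 0, 0],
  [1, 8.0, 0, 0.5, 0.003, 0, 0],
  [1, 11.8, 0, 2.0, 0.003, 0, 0],
  [1, 14.5, 0, 4.0, 0.003, 0, 0],
  [1, 15.5, 0, 5.5, 0.003, 0, 0],
])

```text
time: 26.95
position: [481.6, -296.4, 120.1]
eef_rot: [[-0.001, -1.0, -0.001], [-1.0, 0.001, -0.0], [0.0, 0.001, -1.0]]
contact_force: [-0.3, 0.9, 0.1]
finger_gap: 85.3
```

>>> move_arm([
  [1, 0, 0, 0, 0, 0, 0],
  [1, 0, 0, 0, 0, 0, 0],
  [1, 0, 0, 0, 0, 0, 0],
])

```text
time: 27.2
position: [481.2, -295.6, 120.0]
eef_rot: [[-0.002, -1.0, -0.002], [-1.0, 0.002, 0.001], [-0.0, 0.002, -1.0]]
contact_force: [0.6, -0.3, 0.6]
finger_gap: 85.6
```

```bash
sleep 1; cat >> h.py <<'E'
def near_arc(c,col,near,z,rad=80,smin=110,vmin=40):
    P,q=lidtop(c,col,near,z,None,rad,smin,vmin); v=q[:,1]; u=q[:,0]
    sel=v>(v.min()+v.max())/2+2
    A=np.c_[2*P[sel],np.ones(sel.sum())]; s=np.linalg.lstsq(A,(P[sel]**2).sum(1),rcond=None)[0]; r=np.sqrt(s[2]+s[0]**2+s[1]**2)
    return s[:2].round(1),round(2*r,1),(int(u.min()),int(u.max()),int(v.min()),int(v.max()))
E
python3 - <<'E'
from h import *
import pickle
w=cam("wrist"); s=manip.state(); print(s["time"],s["position"].round(1),s["finger_gap"],s["contact_force"].round(1),s["eef_rot"].round(4).tolist())
pickle.dump((w,s),open("p27.pkl","wb")); cv2.imwrite("pics/wrist27.png",w["bgr"])
print(near_arc(w,"blue",(482,-292.5),30))
w2,s2=pickle.load(open("p21.pkl","rb")); print("green check",near_arc(w2,"green",(482,-292.5),52))
E
```

```text
27.25 [ 481.7 -295.5  120.6] 85.37402114479603 [ 0.1 -0.   0.1] [[-0.0008, -1.0, -0.0009], [-1.0, 0.0008, -0.0002], [0.0002, 0.0009, -1.0]]
(array([ 481.7, -290.8]), np.float64(65.7), (225, 318, 161, 253))
green check (array([ 482.1, -291.2]), np.float64(56.7), (232, 317, 170, 253))
```

View pics/wrist27.png

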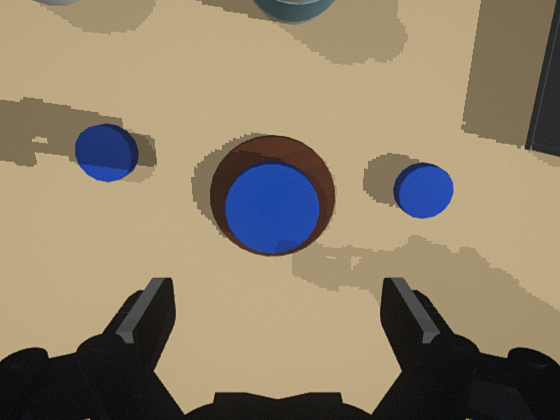

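The blue lid fits at (481.7,-290.8), with the two decoy discs well away at (107,153) and (423,190). I'll descend fully open.

>>> move_arm([
  [1, -0.27, 0, 1.5, 0, 0, 0],
  [1, -0.27, 0, 4.0, 0, 0, 0],
  [1, -0.27, 0, 6.5, 0, 0, 0],
  [1, -0.27, 0, 8.5, 0, 0, 0],
  [1, -0.27, 0, 9.8, 0, 0, 0],
])

```text
time: 27.67
position: [481.7, -291.3, 21.9]
eef_rot: [[0.001, -1.0, -0.001], [-1.0, -0.001, 0.0], [-0.0, 0.001, -1.0]]
contact_force: [-0.8, -0.1, -0.1]
finger_gap: 85.8
```

>>> move_arm([
  [1, 0, 0, 0.5, 0, 0, 0],
  [1, 0, 0, 1.0, 0, 0, 0],
  [1, 0, 0, 1.0, 0, 0, 0],
])

```text
time: 27.92
position: [482.0, -290.7, 12.2]
eef_rot: [[0.002, -1.0, -0.001], [-1.0, -0.002, 0.0], [-0.0, 0.001, -1.0]]
contact_force: [-1.2, -0.2, 0.9]
finger_gap: 85.6
```

```bash
sleep 1; python3 - <<'E'
from h import *
import pickle
w=cam("wrist"); d=cam("side"); s=manip.state(); print(s["time"],s["position"].round(1),s["finger_gap"],s["contact_force"].round(1),s["eef_rot"].round(4).tolist())
pickle.dump((w,d,s),open("p28.pkl","wb"))
for z in (14,18,22,26,30): print(z,[proj(d,(s["position"][0]+dx,s["position"][1]-43-8,z)).round(1) for dx in (-11,11)])
x=cv2.resize(d["bgr"][285:335,265:315],None,fx=8,fy=8,interpolation=cv2.INTER_NEAREST); q=cv2.resize(w["bgr"][150:350,180:380],None,fx=2,fy=2)
cv2.imwrite("pics/c28.png",cv2.convertScaleAbs(np.hstack([x,q]),alpha=1.5,beta=5))
E
```

```text
28.0167 [ 482.4 -291.3   12.9] 85.50665200178197 [ 0.  -0.5  0.3] [[0.0015, -1.0, -0.0], [-1.0, -0.0015, -0.0006], [0.0006, 0.0, -1.0]]
14 [array([292.4, 324.5]), array([302. , 321.7])]
18 [array([292.4, 323.3]), array([302. , 320.5])]
22 [array([292.5, 322. ]), array([302. , 319.2])]
26 [array([292.5, 320.8]), array([302., 318.])]
30 [array([292.5, 319.5]), array([302.1, 316.7])]
```

View pics/c28.png

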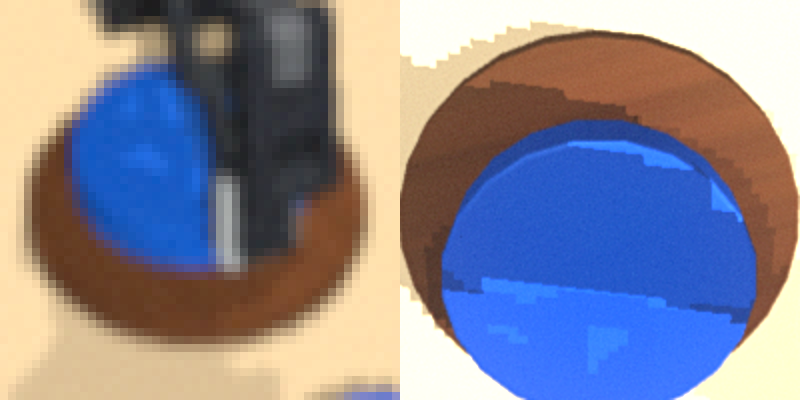

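The tips are at z ≈ 31 with the jaws fully open. I'll go down about 7.5 mm more, so that closed they sit near z ≈ 18 on the disc (16–30), then grip.

>>> move_arm([
  [1, 0.06, 0.07, 0.4, 0, 0, 0],
  [1, 0.06, 0.07, 0.75, 0, 0, 0],
  [1, 0.06, 0.07, 0.75, 0, 0, 0],
  [0.7, 0.06, 0.07, 0.75, 0, 0, 0],
  [0.6, 0.06, 0.07, 0.75, 0, 0, 0],
])

```text
time: 28.43
position: [481.6, -292.0, 5.5]
eef_rot: [[0.001, -1.0, -0.0], [-1.0, -0.001, -0.001], [0.001, 0.0, -1.0]]
contact_force: [0.1, 0.8, 0.3]
finger_gap: 68.2
```

>>> move_arm([
  [-1, 0, 0, 0, 0, 0, 0],
  [-1, 0, 0, 0, 0, 0, 0],
  [-1, 0, 0, 0, 0, 0, 0],
  [-1, 0, 0, 0, 0, 0, 0],
])

```text
time: 28.77
position: [481.7, -292.0, 6.5]
eef_rot: [[0.001, -1.0, 0.0], [-1.0, -0.001, -0.001], [0.001, -0.0, -1.0]]
contact_force: [-3.0, 2.9, 11.7]
finger_gap: 64.3
```

```bash
sleep 1; python3 - <<'E'
from h import *
import pickle
w=cam("wrist"); d=cam("side"); s=manip.state(); print(s["time"],s["position"].round(1),s["finger_gap"],s["contact_force"].round(1),s["eef_rot"].round(4).tolist())
pickle.dump((w,d,s),open("p29.pkl","wb"))
for z in (14,18,22,26,30): print(z,[proj(d,(s["position"][0]+dx,s["position"][1]-33.5-8,z)).round(1) for dx in (-11,11)])
x=cv2.resize(d["bgr"][285:335,265:315],None,fx=8,fy=8,interpolation=cv2.INTER_NEAREST); q=cv2.resize(w["bgr"][150:350,180:380],None,fx=2,fy=2)
cv2.imwrite("pics/c29.png",cv2.convertScaleAbs(np.hstack([x,q]),alpha=1.5,beta=5))
E
```

```text
28.8667 [ 481.7 -292.     6.5] 64.40236745331988 [-4.   1.8 11.4] [[0.0013, -1.0, 0.0], [-1.0, -0.0013, -0.0005], [0.0005, -0.0, -1.0]]
14 [array([290.6, 321.6]), array([300.1, 318.9])]
18 [array([290.6, 320.4]), array([300.1, 317.6])]
22 [array([290.6, 319.1]), array([300.1, 316.4])]
26 [array([290.6, 317.9]), array([300.2, 315.1])]
30 [array([290.6, 316.6]), array([300.2, 313.8])]
```

View pics/c29.png

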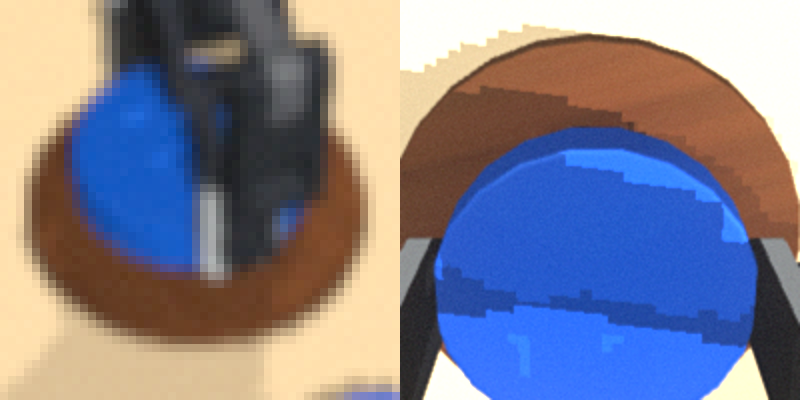

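The jaws stopped at 64.4 mm (other lids likewise read ~2.7 mm under their size), so blue is held. I'll lift it.

>>> move_arm([
  [-1, 0, 0, -0.5, 0, 0, 0],
  [-1, 0, 0, -2.5, 0, 0, 0],
  [-1, 0, 0, -6.0, 0, 0, 0],
  [-1, 0, 0, -10.0, 0, 0, 0],
  [-1, 0, 0, -14.0, 0, 0, 0],
])

```text
time: 29.28
position: [481.0, -291.5, 147.7]
eef_rot: [[0.001, -1.0, -0.001], [-1.0, -0.001, 0.0], [-0.0, 0.001, -1.0]]
contact_force: [0.7, -0.4, -0.8]
finger_gap: 64.4
```

>>> move_arm([
  [-1, 0, 0, -0.5, 0, 0, 0],
  [-1, 0, 0, -0.5, 0, 0, 0],
  [-1, 0, 0, -0.5, 0, 0, 0],
])

```text
time: 29.53
position: [480.9, -291.5, 152.7]
eef_rot: [[0.001, -1.0, -0.001], [-1.0, -0.001, -0.0], [0.0, 0.001, -1.0]]
contact_force: [0.6, -0.6, -0.2]
finger_gap: 64.1
```

```bash
sleep 1; python3 - <<'E'
from h import *
import pickle
w=cam("wrist"); d=cam("side"); s=manip.state(); print(s["time"],s["position"].round(1),s["finger_gap"],s["contact_force"].round(1),s["eef_rot"].round(4).tolist())
R=s["eef_rot"]; print("to hover",(R.T@(np.array([652.8,-151.6,155])-s["position"])).round(1))
x=cv2.resize(d["bgr"][230:320,250:340],None,fx=4.44,fy=4.44,interpolation=cv2.INTER_NEAREST); q=cv2.resize(w["bgr"][150:350,180:380],None,fx=2,fy=2)
cv2.imwrite("pics/c30.png",cv2.convertScaleAbs(np.hstack([x[:399],q[:399]]),alpha=1.5,beta=5))
E
```

```text
29.6333 [ 479.9 -290.9  151. ] 64.35715325103374 [ 0.3 -0.2 -0.8] [[0.0012, -1.0, -0.0037], [-1.0, -0.0012, 0.0017], [-0.0018, 0.0037, -1.0]]
to hover [-139.1 -173.    -4.4]
```

No more pictures can be viewed, so I'll check numerically from here on. Carry blue to its jar.

>>> move_arm([
  [-1, -2.0, -2.5, 0, 0.004, 0.002, 0.001],
  [-1, -4.4, -5.5, -0.1, 0.004, 0.002, 0.001],
  [-1, -6.8, -8.5, -0.2, 0.004, 0.002, 0.001],
  [-1, -9.2, -11.5, -0.3, 0.004, 0.002, 0.001],
  [-1, -11.5, -14.3, -0.4, 0.004, 0.002, 0.001],
])

```text
time: 30.05
position: [623.0, -174.0, 152.2]
eef_rot: [[-0.0, -1.0, -0.003], [-1.0, 0.0, 0.001], [-0.001, 0.003, -1.0]]
contact_force: [-0.2, -0.7, -0.6]
finger_gap: 64.3
```

>>> move_arm([
  [-1, -1.5, -1.9, 0, 0, 0, 0],
  [-1, -2.3, -2.9, 0, 0, 0, 0],
  [-1, -2.3, -2.9, 0, 0, 0, 0],
  [-1, -2.3, -2.9, 0, 0, 0, 0],
  [-1, -2.3, -2.9, 0, 0, 0, 0],
])

```text
time: 30.47
position: [650.5, -151.7, 151.0]
eef_rot: [[-0.0, -1.0, -0.006], [-1.0, 0.0, 0.001], [-0.001, 0.006, -1.0]]
contact_force: [0.2, 0.2, -1.7]
finger_gap: 63.9
```

```bash
sleep 1; python3 - <<'E'
from h import *
import pickle
w=cam("wrist"); s=manip.state(); print(s["time"],s["position"].round(1),s["finger_gap"],s["contact_force"].round(1),s["eef_rot"].round(4).tolist())
pickle.dump((w,s),open("p31.pkl","wb")); 
m=masks(w,smin=110,vmin=40)["blue"]
for r in range(100,330,8):
    row=np.where(m[r,150:410])[0]+150
    if len(row): print(r,row.min(),row.max(),"mid",(row.min()+row.max())/2,"w",row.max()-row.min(),"n",len(row))
c=proj(w,(652.6,-151.6,78)); print("pred mouth centre",c.round(1),"outer L/R",proj(w,(652.6,-151.6+32.5,78)).round(1),proj(w,(652.6,-151.6-32.5,78)).round(1),"far in/out",proj(w,(652.6+27.5,-151.6,78)).round(1),proj(w,(652.6+32.5,-151.6,78)).round(1))
E
```

```text
30.5167 [ 650.6 -152.   151.4] 64.09356089261075 [ 1.  -0.4 -0.4] [[-0.0011, -1.0, -0.0049], [-1.0, 0.001, 0.0008], [-0.0008, 0.0049, -1.0]]
156 255 299 mid 277.0 w 44 n 45
164 242 311 mid 276.5 w 69 n 70
172 234 319 mid 276.5 w 85 n 86
180 229 325 mid 277.0 w 96 n 50
188 226 328 mid 277.0 w 102 n 37
196 224 330 mid 277.0 w 106 n 34
204 224 330 mid 277.0 w 106 n 30
212 225 329 mid 277.0 w 104 n 29
220 227 326 mid 276.5 w 99 n 98
228 231 324 mid 277.5 w 93 n 94
236 221 334 mid 277.5 w 113 n 114
244 215 340 mid 277.5 w 125 n 126
252 209 346 mid 277.5 w 137 n 138
260 205 350 mid 277.5 w 145 n 146
268 202 353 mid 277.5 w 151 n 152
276 199 356 mid 277.5 w 157 n 158
284 197 358 mid 277.5 w 161 n 162
292 198 357 mid 277.5 w 159 n 160
300 198 357 mid 277.5 w 159 n 160
308 198 356 mid 277.0 w 158 n 159
316 200 355 mid 277.5 w 155 n 156
324 204 351 mid 277.5 w 147 n 148
pred mouth centre [278.2 215.3] outer L/R [228.8 215.3] [327.5 215.4] far in/out [278.2 174.4] [278.2 166.6]
```

```bash
python3 - <<'E'
from h import *
import pickle
w,s=pickle.load(open("p31.pkl","rb"))
m=masks(w,smin=110,vmin=40)["blue"]; pts=[]
for r in range(172,214):
    gap=np.where(~m[r,240:316])[0]+240
    if len(gap)>10: pts+= [(gap.min()-.5,r),(gap.max()+.5,r)]
for c in range(255,300,3):
    col=np.where(~m[165:200,c])[0]
    if len(col): pts.append((c,165+col.min()-.5))
P=np.array([onz(w,u,v,78)[:2] for u,v in pts]); far=P[:,0]>P[:,0].max()-22
A=np.c_[2*P,np.ones(len(P))]
for sel in (far,np.ones(len(P),bool)):
    q=np.linalg.lstsq(A[sel],(P[sel]**2).sum(1),rcond=None)[0]; r=np.sqrt(q[2]+q[0]**2+q[1]**2); print("mouth",q[:2].round(1),"dia",round(2*r,1),"rms",np.std(np.hypot(*(P[sel]-q[:2]).T)).round(2),sel.sum())
t=s["position"]; print("far edge x",P[:,0].max().round(1),"-> centre if r=27.5",(P[:,0].max()-27.5).round(1))
E
```

```text
mouth [ 655.5 -150.8] dia 51.5 rms 0.37 79
mouth [ 656.2 -150.8] dia 50.4 rms 0.44 95
far edge x 681.3 -> centre if r=27.5 653.8
```

The jar mouth is at about x 652.6–653.8, y −151, and the lid and jar columns agree within 0.5 px. I'll lower to just above the rim.

>>> move_arm([
  [-1, -0.05, -0.31, 0.8, 0.005, 0.001, 0],
  [-1, -0.05, -0.31, 2.0, 0.005, 0.001, 0],
  [-1, -0.05, -0.31, 3.8, 0.005, 0.001, 0],
  [-1, -0.05, -0.31, 5.5, 0.005, 0.001, 0],
  [-1, -0.05, -0.31, 6.6, 0.005, 0.001, 0],
])

```text
time: 30.93
position: [651.7, -151.7, 82.7]
eef_rot: [[-0.002, -1.0, -0.002], [-1.0, 0.002, 0.0], [-0.0, 0.002, -1.0]]
contact_force: [-0.2, 0.4, -0.6]
finger_gap: 64.2
```

>>> move_arm([
  [-1, 0, 0, 0.3, 0, 0, 0],
  [-1, 0, 0, 0.5, 0, 0, 0],
  [-1, 0, 0, 0.5, 0, 0, 0],
])

```text
time: 31.18
position: [651.4, -151.9, 77.3]
eef_rot: [[-0.002, -1.0, -0.003], [-1.0, 0.002, 0.001], [-0.001, 0.003, -1.0]]
contact_force: [0.6, 0.5, -0.7]
finger_gap: 64.2
```

```bash
sleep 1; python3 - <<'E'
from h import *
import pickle
w=cam("wrist"); a=cam("scene"); d=cam("side"); s=manip.state(); print(s["time"],s["position"].round(1),s["finger_gap"],s["contact_force"].round(1),s["eef_rot"].round(4).tolist())
pickle.dump((w,a,d,s),open("p32.pkl","wb")); 
m=masks(w,smin=110,vmin=40)["blue"]
for r in range(150,330,8):
    row=np.where(m[r,140:420])[0]+140
    if len(row): print(r,row.min(),row.max(),"mid",(row.min()+row.max())/2,"w",row.max()-row.min(),"n",len(row))
E
```

```text
31.3333 [ 652.3 -151.9   78.6] 63.90087172315997 [-0.5  1.4 -1. ] [[-0.0019, -1.0, -0.0009], [-1.0, 0.0019, 0.0001], [-0.0001, 0.0009, -1.0]]
182 251 301 mid 276.0 w 50 n 51
190 234 318 mid 276.0 w 84 n 85
198 224 328 mid 276.0 w 104 n 105
206 217 335 mid 276.0 w 118 n 119
214 211 340 mid 275.5 w 129 n 128
222 207 345 mid 276.0 w 138 n 139
230 205 347 mid 276.0 w 142 n 143
238 203 349 mid 276.0 w 146 n 147
246 203 349 mid 276.0 w 146 n 147
254 204 349 mid 276.5 w 145 n 146
262 205 351 mid 278.0 w 146 n 147
270 201 354 mid 277.5 w 153 n 154
278 198 357 mid 277.5 w 159 n 160
286 197 358 mid 277.5 w 161 n 162
294 198 357 mid 277.5 w 159 n 160
302 198 357 mid 277.5 w 159 n 160
310 199 356 mid 277.5 w 157 n 158
318 201 354 mid 277.5 w 153 n 154
326 205 350 mid 277.5 w 145 n 146
```

```bash
python3 - <<'E'
from h import *
import pickle
w,a,d,s=pickle.load(open("p32.pkl","rb")); t=s["position"]
m=masks(w,smin=110,vmin=40)["blue"]; yy,xx=np.mgrid[:m.shape[0],:m.shape[1]]; m=m&(np.hypot(xx-277,yy-270)<120)
cs,_=cv2.findContours(m.astype(np.uint8),cv2.RETR_EXTERNAL,cv2.CHAIN_APPROX_NONE); q=max(cs,key=cv2.contourArea)[:,0,:].astype(float); print("rows",q[:,1].min(),q[:,1].max())
z=t[2]+1.5+22; sel=(q[:,1]>288); P=np.array([onz(w,u,v,z)[:2] for u,v in q[sel]])
A=np.c_[2*P,np.ones(len(P))]; k=np.linalg.lstsq(A,(P**2).sum(1),rcond=None)[0]; r=np.sqrt(k[2]+k[0]**2+k[1]**2); print("lid in hand",k[:2].round(1),"dia",round(2*r,1),"rms",np.std(np.hypot(*(P-k[:2]).T)).round(2),"TCP",t.round(1))
# jar shoulder arc (far half) on plane z_s, for the rim plane compare: same estimator on green (p25, seated TCP x 491.7) 
for f,col,dia in (("p25.pkl","green",68),("p32.pkl","blue",77)):
    w,a,d,s=pickle.load(open(f,"rb")); t=s["position"]; m=masks(w,smin=110,vmin=40)[col]
    pts=[]
    for rr in range(150,252,3):
        row=np.where(m[rr,140:420])[0]+140
        if len(row)>20: pts+=[(row.min(),rr),(row.max(),rr)]
    best=None
    for zs in range(35,75,2):
        P=np.array([onz(w,u,v,zs)[:2] for u,v in pts]); A=np.c_[2*P,np.ones(len(P))]; k=np.linalg.lstsq(A,(P**2).sum(1),rcond=None)[0]; r=np.sqrt(k[2]+k[0]**2+k[1]**2)
        if best is None or abs(2*r-dia)<best[0]: best=(abs(2*r-dia),zs,k[:2].round(1),round(2*r,1),np.std(np.hypot(*(P-k[:2]).T)).round(2))
    print(col,best,"TCP",t.round(1))
E
```

```text
rows 178.0 389.0
lid in hand [ 643.1 -152.6] dia 59.7 rms 4.52 TCP [ 652.3 -151.9   78.6]
green (np.float64(0.03571856132069229), 47, array([487.2, 255.1]), np.float64(68.0), np.float64(0.21)) TCP [491.8 252.4  74.8]
blue (np.float64(0.15721634584581068), 55, array([ 652.5, -150.6]), np.float64(76.8), np.float64(0.15)) TCP [ 652.3 -151.9   78.6]
```

The shoulder-arc fit puts the jar at (652.5,-150.6), rms 0.15 mm and diameter 76.8 against 77 given. I'll nudge 0.9 and 0.5 mm and lower in.

>>> move_arm([
  [-1, -0.09, -0.05, 0, 0, 0, -0.002],
  [-1, -0.09, -0.05, 0.2, 0, 0, -0.002],
  [-1, -0.09, -0.05, 0.4, 0, 0, -0.002],
  [-1, -0.09, -0.05, 0.55, 0, 0, -0.002],
  [-1, -0.09, -0.05, 0.6, 0, 0, -0.002],
])

```text
time: 31.75
position: [652.6, -150.9, 72.3]
eef_rot: [[0.0, -1.0, -0.001], [-1.0, -0.0, 0.0], [-0.0, 0.001, -1.0]]
contact_force: [-0.3, -0.5, -0.7]
finger_gap: 64.4
```

```bash
python3 - <<'E'
from h import *
s=manip.state(); print(s["time"],s["position"].round(1),s["finger_gap"],s["contact_force"].round(1),s["eef_rot"].round(4).tolist())
E
```

```text
31.75 [ 652.6 -150.9   72.3] 64.41612689131222 [-0.3 -0.5 -0.7] [[0.0002, -1.0, -0.0014], [-1.0, -0.0002, 0.0001], [-0.0001, 0.0014, -1.0]]
```

The lid bottom is at about 73.8, 4 mm into the mouth, with no force. I'll finish to TCP ≈ 68.5.

>>> move_arm([
  [-1, 0, 0, 0.2, 0, 0, 0],
  [-1, 0, 0, 0.3, 0, 0, 0],
  [-1, 0, 0, 0.38, 0, 0, 0],
  [-1, 0, 0, 0.38, 0, 0, 0],
])

```text
time: 32.08
position: [652.5, -150.9, 68.6]
eef_rot: [[0.0, -1.0, -0.002], [-1.0, -0.0, 0.0], [-0.0, 0.002, -1.0]]
contact_force: [-0.9, 0.5, 2.0]
finger_gap: 64.4
```

>>> move_arm([
  [-1, 0, 0, 0.05, 0, 0, 0],
  [-1, 0, 0, 0.08, 0, 0, 0],
  [-1, 0, 0, 0.08, 0, 0, 0],
])

```text
time: 32.33
position: [652.5, -150.9, 68.6]
eef_rot: [[0.0, -1.0, -0.002], [-1.0, -0.0, 0.0], [-0.0, 0.002, -1.0]]
contact_force: [-3.7, 0.8, 7.0]
finger_gap: 64.2
```

Contact came at 68.6 (expected 68.5), so it is seated. I'll release and lift well clear.

>>> move_arm([
  [-1, 0, 0, -0.05, 0, 0, 0],
  [0.5, 0, 0, -0.06, 0, 0, 0],
  [0.7, 0, 0, -0.06, 0, 0, 0],
  [0.9, 0, 0, -0.06, 0, 0, 0],
  [0.9, 0, 0, -0.1, 0, 0, 0],
])

```text
time: 32.75
position: [652.5, -150.9, 69.4]
eef_rot: [[0.0, -1.0, -0.002], [-1.0, -0.0, 0.0], [-0.0, 0.002, -1.0]]
contact_force: [-0.1, 0.2, 0.7]
finger_gap: 81.0
```

>>> move_arm([
  [0.9, 0, 0, -1.0, 0, 0, 0],
  [0.9, 0, 0, -3.0, 0, 0, 0],
  [0.9, 0, 0, -6.0, 0, 0, 0],
  [0.9, 0, 0, -9.0, 0, 0, 0],
  [0.9, 0, 0, -12.0, 0, 0, 0],
])

```text
time: 33.17
position: [652.5, -150.9, 191.3]
eef_rot: [[0.0, -1.0, -0.002], [-1.0, -0.0, 0.0], [-0.0, 0.002, -1.0]]
contact_force: [0.1, 0.6, -0.4]
finger_gap: 81.5
```

>>> move_arm([
  [0.9, -1.5, 3.0, -2.0, 0, 0, 0],
  [0.9, -3.0, 6.0, -4.0, 0, 0, 0],
  [0.9, -4.0, 9.0, -6.0, 0, 0, 0],
  [0.9, -4.0, 9.0, -6.0, 0, 0, 0],
  [0.9, -4.0, 9.0, -6.0, 0, 0, 0],
])

```text
time: 33.58
position: [562.5, -110.7, 253.9]
eef_rot: [[0.001, -1.0, 0.002], [-1.0, -0.001, -0.001], [0.001, -0.002, -1.0]]
contact_force: [0.2, -0.4, -0.2]
finger_gap: 81.2
```

```bash
sleep 1; cat > chk.py <<'E'
from h import *
import pickle
a=cam("scene"); d=cam("side"); w=cam("wrist"); s=manip.state(); print(s["time"],s["position"].round(1),s["finger_gap"],s["contact_force"].round(1))
pickle.dump((w,a,d,s),open("pend.pkl","wb"))
J=dict(red=(643.0,120.5,50,40,58),yellow=(472.5,-3.5,58,49,66),green=(488.4,254.8,64,58,72),blue=(652.6,-150.9,70,67,78))
for nm,c in (("scene",a),("side",d),("wrist",w)):
    M=masks(c,smin=110,vmin=40)
    for k,(x,y,o,dd,rim) in J.items():
        ut=proj(c,(x,y,o+22)); 
        if not(10<ut[0]<550 and 10<ut[1]<410): continue
        b,l=blobs(M[k],25)
        if not b: print(nm,k,"no blob"); continue
        t=min(b,key=lambda t:np.hypot(t[2][0]-ut[0],t[2][1]-ut[1])); m=l==t[0]
        ang=np.linspace(0,2*np.pi,60); C=np.array([proj(c,(x+dd/2*np.cos(q),y+dd/2*np.sin(q),o+22)) for q in ang])
        st=t[1]; print(nm,k,"blob top row",int(st[1]),"pred",C[:,1].min().round(1)," lid cols: ",end="")
        r=int(round(C[:,1].min()+ (ut[1]-C[:,1].min())*0.7)); row=np.where(m[r])[0]; print("row",r,int(row.min()),int(row.max()),"pred mid",ut[0].round(1),"mid",(row.min()+row.max())/2)
E
python3 chk.py
```

```text
33.7333 [ 563.2 -111.2  251.1] 81.024145072607 [0.4 0.5 0.2]
scene red blob top row 214 pred 212.9  lid cols: row 218 344 357 pred mid 351.1 mid 350.5
scene yellow blob top row 176 pred 175.5  lid cols: row 181 269 285 pred mid 277.1 mid 277.0
scene green blob top row 147 pred 145.6  lid cols: row 151 357 374 pred mid 366.7 mid 365.5
scene blue blob top row 250 pred 248.4  lid cols: row 258 238 264 pred mid 250.7 mid 251.0
side red blob top row 178 pred 176.3  lid cols: row 179 285 295 pred mid 289.5 mid 290.0
side yellow blob top row 210 pred 207.7  lid cols: row 212 239 254 pred mid 245.7 mid 246.5
side green blob top row 161 pred 159.3  lid cols: row 163 219 235 pred mid 226.1 mid 227.0
side blue blob top row 220 pred 218.3  lid cols: row 224 321 343 pred mid 332.8 mid 332.0
wrist red blob top row 63 pred 66.6  lid cols: row 84 0 60 pred mid 13.1 mid 30.0
wrist yellow blob top row 230 pred 248.2  lid cols: row 264 147 203 pred mid 170.4 mid 175.0
wrist blue blob top row 33 pred 33.6  lid cols: row 65 282 365 pred mid 327.3 mid 323.5
```

All four lids' outlines are within 1–2 px of where seated lids should be. I'll do one more numeric check from the wrist: fit the lid top circles on their seated planes.

```bash
cat > fit.py <<'E'
from h import *
import pickle,sys
def top(c,col,x,y,z,dd):
    M=masks(c,smin=110,vmin=40)[col]; u,v=proj(c,(x,y,z)); H,S,V=hues(c)
    b,l=blobs(M,60); t=min(b,key=lambda t:np.hypot(t[2][0]-u,t[2][1]-v)); m=l==t[0]
    if m[0].any() or m[:,0].any() or m[-1].any() or m[:,-1].any(): return "cut"
    th,_=cv2.threshold(V[m].astype(np.uint8).reshape(-1,1),0,255,cv2.THRESH_OTSU)
    br=(m&(V>th)).astype(np.uint8); cs,_=cv2.findContours(br,cv2.RETR_EXTERNAL,cv2.CHAIN_APPROX_NONE); q=max(cs,key=cv2.contourArea)
    q=q[:,0,:].astype(float); P=np.array([onz(c,a,b_,z)[:2] for a,b_ in q]); A=np.c_[2*P,np.ones(len(P))]
    for it in range(4):
        k=np.linalg.lstsq(A,(P**2).sum(1),rcond=None)[0]; r=np.sqrt(k[2]+k[0]**2+k[1]**2); e=np.abs(np.hypot(*(P-k[:2]).T)-r); keep=e<max(0.8,2*np.median(e)); P,A=P[keep],A[keep]
    return k[:2].round(1),round(2*r,1),e.mean().round(2),len(P)
J=dict(red=(643.0,120.5,72,40),yellow=(472.5,-3.5,80,49),green=(488.4,254.8,86,58),blue=(652.6,-150.9,92,67))
if __name__=="__main__":
    w,a,d,s=pickle.load(open("pend.pkl","rb"))
    for k,(x,y,z,dd) in J.items():
        u=proj(w,(x,y,z))
        if 0<u[0]<560 and 0<u[1]<420: print(k,u.round(0),top(w,k,x,y,z,dd),"jar",(x,y),"size",dd)
E
python3 fit.py
```

```text
red [13. 91.] cut jar (643.0, 120.5) size 40
yellow [170. 271.] (array([472.2,  -2.9]), np.float64(46.4), np.float64(0.24), 90) jar (472.5, -3.5) size 49
blue [327.  79.] (array([ 652.7, -150.5]), np.float64(65.0), np.float64(0.19), 235) jar (652.6, -150.9) size 67
```

>>> move_arm([
  [0.9, -4.0, 0, -0.5, 0, 0, 0],
  [0.9, -8.0, 0, -1.0, 0, 0, 0],
  [0.9, -12.0, 0, -1.5, 0, 0, 0],
  [0.9, -16.0, 0, -2.0, 0, 0, 0],
  [0.9, -20.0, 0, -2.0, 0, 0, 0],
])

```text
time: 34.15
position: [564.1, 90.4, 271.0]
eef_rot: [[-0.001, -1.0, -0.002], [-1.0, 0.001, 0.0], [-0.0, 0.002, -1.0]]
contact_force: [1.4, 0.8, 0.7]
finger_gap: 81.2
```

>>> move_arm([
  [0.9, -2.0, 0, 0, 0, 0, 0],
  [0.9, -4.0, 0, 0, 0, 0, 0],
  [0.9, -4.0, 0, 0, 0, 0, 0],
  [0.9, -4.0, 0, 0, 0, 0, 0],
  [0.9, -4.0, 0, 0, 0, 0, 0],
])

```text
time: 34.57
position: [564.3, 129.9, 270.0]
eef_rot: [[-0.001, -1.0, -0.003], [-1.0, 0.001, -0.001], [0.001, 0.003, -1.0]]
contact_force: [-1.1, -0.7, 1.2]
finger_gap: 81.0
```

```bash
sleep 1; python3 - <<'E'
from fit import *
w=cam("wrist"); w=cam("wrist"); s=manip.state(); print(s["time"],s["position"].round(1),s["contact_force"].round(1))
for k,(x,y,z,dd) in J.items():
    u=proj(w,(x,y,z))
    if 0<u[0]<560 and 0<u[1]<420: print(k,u.round(0),top(w,k,x,y,z,dd),"jar",(x,y),"size",dd)
E
```

```text
34.6667 [564.3 129.4 270.5] [ 0.8 -0.3 -0.2]
red [288.  92.] (array([644.1, 120.2]), np.float64(39.1), np.float64(0.35), 109) jar (643.0, 120.5) size 40
yellow [405. 263.] (array([472.8,  -3.3]), np.float64(44.9), np.float64(0.3), 84) jar (472.5, -3.5) size 49
green [155. 252.] (array([495.3, 251.6]), np.float64(66.5), np.float64(1.14), 121) jar (488.4, 254.8) size 58
```

Red, yellow and blue fit within 1.2 mm of their jars. The green fit is not valid (diameter 66.5 against 58), because the shoulder got into its outline. I'll check green with the near arc only.

```bash
python3 - <<'E'
from fit import *
w=cam("wrist"); s=manip.state(); print(s["time"],s["position"].round(1),s["qd"].round(2))
M=masks(w,smin=110,vmin=40)["green"]; H,S,V=hues(w); x,y,z,dd=J["green"]; u,v=proj(w,(x,y,z))
b,l=blobs(M,60); t=min(b,key=lambda t:np.hypot(t[2][0]-u,t[2][1]-v)); m=l==t[0]; print("blob",t[1],"lid centre pred",u.round(1),v.round(1))
cs,_=cv2.findContours(m.astype(np.uint8),cv2.RETR_EXTERNAL,cv2.CHAIN_APPROX_NONE); q=max(cs,key=cv2.contourArea)[:,0,:].astype(float)
# keep the part of the outline away from the jar's foot: foot direction in the picture
f=proj(w,(x,y,40))-np.array([u,v]); f/=np.linalg.norm(f); side=(q-[u,v])@f; print("foot dir",f.round(2))
for cut in (0,-8):
    P=np.array([onz(w,a,b_,z)[:2] for a,b_ in q[side<cut]]); A=np.c_[2*P,np.ones(len(P))]; k=np.linalg.lstsq(A,(P**2).sum(1),rcond=None)[0]; r=np.sqrt(k[2]+k[0]**2+k[1]**2)
    print(k[:2].round(1),"dia",round(2*r,1),"rms",np.std(np.hypot(*(P-k[:2]).T)).round(2),len(P))
    cc=circ(P,29.0-0.7); print("fixed r",cc)
# jar shoulder arc: part of the outline towards the foot
for zs in (47,):
    P=np.array([onz(w,a,b_,zs)[:2] for a,b_ in q[side>14]]); A=np.c_[2*P,np.ones(len(P))]; k=np.linalg.lstsq(A,(P**2).sum(1),rcond=None)[0]; r=np.sqrt(k[2]+k[0]**2+k[1]**2); print("shoulder",k[:2].round(1),"dia",round(2*r,1),"rms",np.std(np.hypot(*(P-k[:2]).T)).round(2))
# bystanders
a=cam("scene"); d=cam("side"); h,sat,val=hues(a)
print("dish corner/soap still at",proj(a,(655.5,315.4,15)).round(0), "bottle cap pred (start)",(179,275))
c0=cv2.imread("pics/scene0.png"); diff=np.abs(c0.astype(int)-a["bgr"]).max(2)
for n,(x0,y0,ww,hh) in dict(bottle=(168,266,36,42),soap=(390,188,46,40)).items(): print(n,"changed px",int((diff[y0:y0+hh,x0:x0+ww]>60).sum()),"of",ww*hh)
E
```

```text
34.7167 [564.3 129.4 270.7] [ 0.02 -0.35 -0.08  0.07  0.02  0.22]
blob [ 127  209   69   67 3378] lid centre pred 155.3 251.5
foot dir [ 0.6 -0.8]
[489.2 255.4] dia 55.3 rms 0.38 74
fixed r (array([489.8, 254.8]), np.float64(294.9), np.float64(0.37))
[489.  255.6] dia 54.9 rms 0.4 60
fixed r (array([489.8, 254.9]), np.float64(287.9), np.float64(0.35))
shoulder [487.5 256.4] dia 66.2 rms 0.36
dish corner/soap still at [413. 208.] bottle cap pred (start) (179, 275)
bottle changed px 0 of 1512
soap changed px 0 of 1840
```

Green's lid sits at (489.3,255.2) on a jar at about (488,255), inside the play. The bottle and dish are unchanged in the picture, and the arm is clear at z = 270 with no contact force. Handing in.

```bash
python3 - <<'E'
from station import manip
s=manip.state(); print(s["time"],s["position"].round(1),s["contact_force"].round(1))
print(manip.hand_in())
E
```

```text
34.8167 [564.2 129.5 270.9] [-0.  -0.4  0.1]
the job is handed in; nothing more can be done
None
```

All four lids (red, yellow, green, blue) went from the stack onto the jars of their own colours. Each was pressed to light contact, let go and left before I took the next. The job was handed in at 34.8 s of robot time; it reports no verdict.

**Seating:** contact came within about 0.2 mm of the expected seated height on every lid.

**Centring:** wrist fits put the red, yellow and blue lids within about 1.2 mm of their jars, and green within about 2 mm (limit 7 mm).

**Outlines:** in the scene and side views all four lids matched their seated positions to 1–2.5 px.

**Bystanders:** the bottle and soap dish showed no changed pixels in the scene view. The arm ended clear at z = 270 mm with no contact force.

**Checks that failed or disagreed:**
- **Fingertips:** the fingertips stood about 12–19 mm behind the reported TCP. The text says they should be ahead of it. I trusted the cameras after closing the jaws above the red lid without contact.
- **Green, before placing:** my first grasp fit was about 3 mm off in x, and I corrected it before placing.
- **Green, at the end:** the first wrist fit failed (diameter 66.5 mm instead of 58), so I redid it from the near arc only, which reads about 55 mm.
- **Blue:** the picture limit ran out once the blue lid was gripped, so its carrying and seating, and the last checks on all four lids, were numeric only. One fit of the blue lid in the jaws failed, and I relied on the earlier measurement for it.

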